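# Clear the rubbish out of the hex-key tray and shut the tray

### The job

Clear the rubbish out of the pulled-out steel tray: put the two wood offcuts and the old black wiper end cap in the yellow scrap bin, then slide the tray fully home. The hex key and the blue-handled torque driver stay in the tray; do not shift or knock over the crock or the bottle, and keep the bin standing.

Things in the scene. Friction and masses are not known exactly. Their poses are not given: they have to be found in the camera images.
- offcut_notched: Pale wood offcut with a notch, loose in the tray, 46 (its x) x 26 (its y) x 26 mm high: 13 mm high over its whole length, the upper half only over x from -23 to +3 mm. Origin: centre of its underside; z up. About 25 g.
- offcut_pointed: Dark wood offcut, 47 (its x, from -23 to +24 mm) x 26 (its y) x 24 mm high, the last 13 mm at +x tapering to a point. Origin: on its underside; z up. About 28 g.
- end_cap: Old black plastic wiper end cap, 44 (its x) x 24 (its y) mm, 14 mm high with a ridge and two small ribs up to 22 mm. Origin: centre of its underside; z up. About 22 g.
- bin: Yellow open-topped scrap bin, 160 x 160 mm outside, 100 mm high, walls and floor 5 mm, 0.9 kg, standing loose on the bench left or right of the tray. Origin: centre of its underside; z up.
- tray (a joint): Opening of the steel tray in m: 0 = fully home, 0.24 = farthest out; it starts about 0.2 out. The tray slides level in a grey steel housing with about 3 N of friction, stays where it is left and stops hard at 0. Housing: 330 mm wide, 66 mm high, 280 mm deep, fixed to the bench, open towards the robot; the tray's front stands just in its mouth when home.
- tray_floor (a point): Point on top of the tray's floor (10 mm above the bench), midway between its sides, 60 mm behind its front. x points into the housing (the way it shuts), y left, z up. Tray: 260 (x, -60 to 200 mm) x 300 mm (y), side walls 33 mm and front panel 41 mm above the bench. The rubbish lies within 25 mm of this point in x, in a row along y, about 88 mm apart; the tools behind it.
- tray_pull (a point): Middle of the front edge of the red pull tab (110 mm wide along y, 8 mm thick, sticking 16 mm out of the tray's front panel, 36 mm above the bench). Same axes as tray_floor; the tray is shut by pushing this edge along +x.
- driver: Torque driver with blue squared plastic handle, lying across the tray, 136 mm long along its x (handle 75 x 28 x 28 mm, grey collar, dark shaft at +x). Origin on its underside, 65 mm from the handle's butt.
- hex_key: Dark L-shaped hex key, 7 mm thick, arms 97 mm (its x) and 32 mm, lying flat across the tray. Origin on its underside, at the middle of the long arm.
- crock: Closed, empty off-white ceramic crock, 124 mm across, 139 mm high with its lid knob, standing on the bench on the other side of the tray from the bin. Origin: centre of its underside.
- bottle: Amber glass bottle, 64 mm across, 170 mm high, standing on the bench beside the housing. Origin: centre of its underside.

How it is judged:
By the outcome, as a careful person would: the job done as asked, in the order asked, and still so for the second after the job is handed in, with the robot touching nothing.
It also fails if it takes over 72 s, if anything falls off the work surface, if the arm or the gripper's body presses on something with over 40 N, if the wrist force passes 120 N, or if a joint passes its speed limit or range.

### The arm

A 6-joint arm with a two-finger parallel gripper is mounted at the origin on the work surface. World frame = base frame: x ahead of the robot, y to its left, z up, the work surface at z = 0. Lengths are in m, angles in rad, forces in N, time in s.
With the tool pointing down it reaches from about 0.425 to 0.95 m from the base axis. Payload 3.5 kg.
Tool frame: the origin (TCP) lies at the very end of the fingers, on their centre line; the grasp point (between the pads) lies behind it (ctrl.grasp_offset is the z of the grasp point in the tool frame, in m); z points along the fingers, x is the direction in which the jaws open and shut, and the axes are right-handed (so a half turn about z gives the same grasp; the last joint's range is limited). The gripper opens to 85 mm and grips with 20 to 120 N. Pads are 22 mm wide; open, the fingers measure 114 mm over their backs; the gripper's body (76 mm by 85 mm) begins 54 mm behind the grasp point. The pads swing forward as they close: fully open they stand 13 mm farther back than shut.
Start: joints at [1.006, 0.286, 1.577, -0, 1.279, -0.15], TCP at [0.272, 0.618, 0.193] pointing down, gripper open.
Joint ranges: [-2.77, 2.77], [-0.9, 2.22], [0.21, 2.48], [-1.53, 4.67], [0.24, 2.81], [-2.84, 2.84]. Speed limits (rad/s): [2.79, 2.79, 3.14, 3.14, 3.14, 3.14].

### API

Orientations are given as a unit quaternion [x, y, z, w].
In Python, from plant import ctrl gives the robot as it stands.
- The arm moves only by the shell command python3 -m jog 'ROWS' [FORCE]. ROWS is JSON, a list of rows, each an object with "grip": the closure, from 0 (fully open) to 1 (shut); "xyz": the shift along the tool's x, y, z in m, a list of three; "dr": the turn, a rotation vector about the tool's x, y, z in rad, a list of three. A call has 1 to 12 rows; each row is the pose to reach, as a shift and turn from the pose commanded when the call began, along the tool's axes at that moment; what a row does not reach only later rows make up. A row lasts 1/12 s, in which the tool goes at most 41.7 mm and 7.16 degrees, less where a joint would pass 70% of its speed; a pose out of reach is approached as far as the arm can. A call with a gripper value outside its range is refused whole. The fingers move at their own pace and stop on an object; FORCE is the grip in N (left out, the last holds). Time passes only in rows, so rows that repeat a pose let the fingers close. It gives the time, the measured TCP pose, the force and the opening at its end, in the units of the state.
- ctrl.get_state(): the state, without advancing time (a new reading comes with each control period).
- ctrl.read_camera(name): name is "side" or "top"; returns the picture (400x640x3 uint8, red, green, blue); there is no depth.
- ctrl.get_calibration(name): a dict with "mtx" (3x3 intrinsics, pixels), "k1" (the pictures are not rectified: a ray, as slopes to the right and down, at radius r is drawn at 1 + k1 r^2 times it, then the intrinsics apply), "R" (3x3) and "t" (3): a world point X has camera coordinates R X + t. Camera axes: x right, y down, z forward; pixel columns grow to the right and rows downward; lengths in m; the calibration is good to about 2 mm. A picture is of the moment at which its call begins. get_calibration takes no time and is no camera call.
- ctrl.sign_off(): hands the job in, once; it reports no verdict.
The state is a dict: "time": time; "qpos": joint angles; "dq": joint speeds; "joint_efforts": joint torques, N m; "eef_pos": TCP position; "tcp_rot": TCP orientation; "contact_force": force on the tool from outside, world axes, zero at the start; "wrist_torque": the same for the moment, N m; "opening": opening from 0.0 (shut) to 1.0 (fully open).
Only numpy, scipy, OpenCV 4.12 (cv2) and the standard library are available. Lean on these libraries where they do the work, as an engineer would, in place of code of your own. Each camera call takes 0.05 s, during which the arm holds its last target.

## Working session

There is one attempt and no reset: what is moved stays moved. The work goes in short steps, Python scripts to look and compute and a shell command to move; the robot and the scene stay as the last step left them, time stands still between calls to the robot, and variables do not carry over. Pictures are saved under pics/ and viewed, and the job is handed in when it is done.

```bash
ls; mkdir -p pics; python3 - <<'E'
from plant import ctrl
import cv2
s=ctrl.get_state();print(s, ctrl.grasp_offset)
for n in("side","top"):
    im=ctrl.read_camera(n);cv2.imwrite(f"pics/{n}0.png",im[:,:,::-1])
    c=ctrl.get_calibration(n);print(n,c)
E
```

```text
pics
{'time': 0.0, 'qpos': array([ 1.00601360e+00,  2.87202844e-01,  1.57818648e+00, -2.47381026e-05,
        1.27860807e+00, -1.49984028e-01]), 'dq': array([-0.00162428, -0.00099641, -0.0005821 , -0.00200991, -0.00014762,
       -0.00063397]), 'joint_efforts': array([-1.13840673e-03, -4.05950654e+01, -2.92640555e+01, -1.71813504e-04,
        5.63426118e-03, -9.94158228e-06]), 'eef_pos': array([0.27158965, 0.61712701, 0.19191737]), 'tcp_rot': array([ 8.37555111e-01,  5.46351526e-01, -1.08899288e-03,  5.09835338e-04]), 'contact_force': array([-0.15092575, -0.23476142, -0.22605534]), 'wrist_torque': array([0.0266787 , 0.10417809, 0.01916753]), 'opening': 0.998001386191912} -0.0187
side {'mtx': array([[459.4172099 ,   0.        , 319.96456883],
       [  0.        , 459.4172099 , 205.3633089 ],
       [  0.        ,   0.        ,   1.        ]]), 'k1': -0.0004170890876232862, 'R': array([[ 0.88991099, -0.45611557, -0.00412449],
       [-0.25339172, -0.48682454, -0.83593929],
       [ 0.37927703,  0.74495668, -0.54880642]]), 't': array([-0.5058998 ,  0.18553938,  0.82905508])}
top {'mtx': array([[391.58079664,   0.        , 322.05121596],
       [  0.        , 391.58079664, 207.312271  ],
       [  0.        ,   0.        ,   1.        ]]), 'k1': 0.013327787531881519, 'R': array([[ 0.02566117, -0.9996621 ,  0.00414588],
       [-0.99584857, -0.02592515, -0.0872554 ],
       [ 0.0873334 , -0.0018896 , -0.99617735]]), 't': array([-0.00516856,  0.60552078,  1.08517801])}
```

View pics/side0.png

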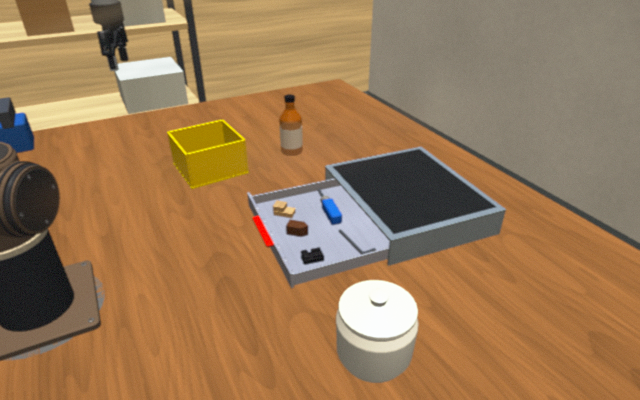

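View pics/top0.png

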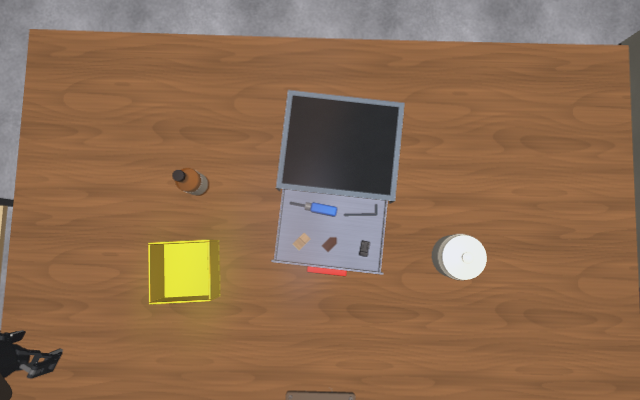

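The side view shows the bin at about (207,152), the tray items at (284,209), (297,228) and (312,256), and the red tab at (262,231). In the top view the bin is at about (182,271), the offcuts at (302,241) and (330,243), the cap at (364,248), and the tab at (327,271). Next I'll zoom in.

```bash
cat > h.py <<'E'
import numpy as np,cv2
from plant import ctrl
from scipy.optimize import brentq
C={n:ctrl.get_calibration(n) for n in("side","top")}
def proj(n,X):
    c=C[n];p=np.asarray(c["R"])@np.asarray(X,float)+c["t"];s=p[:2]/p[2]
    s=s*(1+c["k1"]*(s@s));m=c["mtx"];return np.array([m[0,0]*s[0]+m[0,2],m[1,1]*s[1]+m[1,2]])
def ray(n,uv):
    c=C[n];m=c["mtx"];d=np.array([(uv[0]-m[0,2])/m[0,0],(uv[1]-m[1,2])/m[1,1]]);s=d.copy()
    for _ in range(10): s=d/(1+c["k1"]*(s@s))
    R=np.asarray(c["R"]);o=-R.T@c["t"];v=R.T@np.array([s[0],s[1],1]);return o,v/np.linalg.norm(v)
def atz(n,uv,z):
    o,v=ray(n,uv);return o+v*(z-o[2])/v[2]
def tri(us,ut):
    o1,v1=ray("side",us);o2,v2=ray("top",ut)
    A=np.stack([v1,-v2],1);k=np.linalg.lstsq(A,o2-o1,rcond=None)[0]
    a=o1+k[0]*v1;b=o2+k[1]*v2;return (a+b)/2,np.linalg.norm(a-b)
E
python3 - <<'E'
import cv2
t=cv2.imread("pics/top0.png");s=cv2.imread("pics/side0.png")
cv2.imwrite("pics/tz.png",cv2.resize(t[180:280,270:395],None,fx=6,fy=6,interpolation=cv2.INTER_CUBIC))
cv2.imwrite("pics/sz.png",cv2.resize(s[175:285,245:390],None,fx=5.4,fy=5.4,interpolation=cv2.INTER_CUBIC))
E
```

```text
(no output)
```

View pics/tz.png

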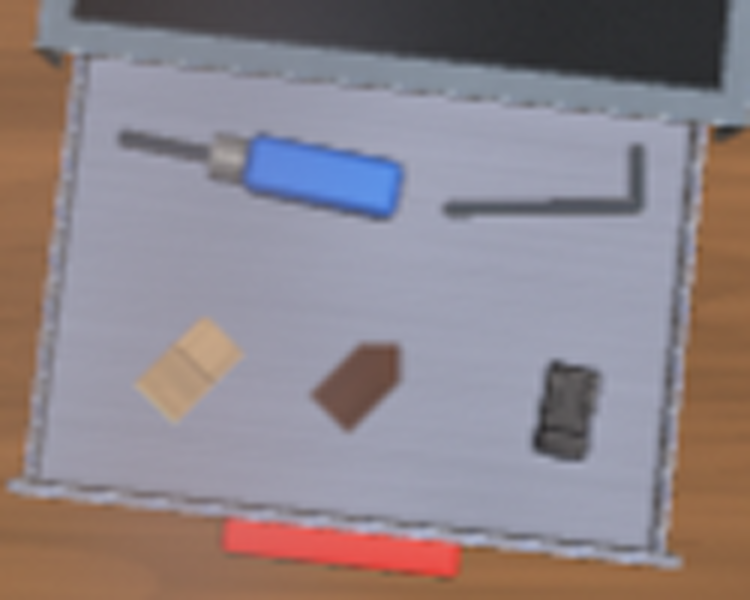

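View pics/sz.png

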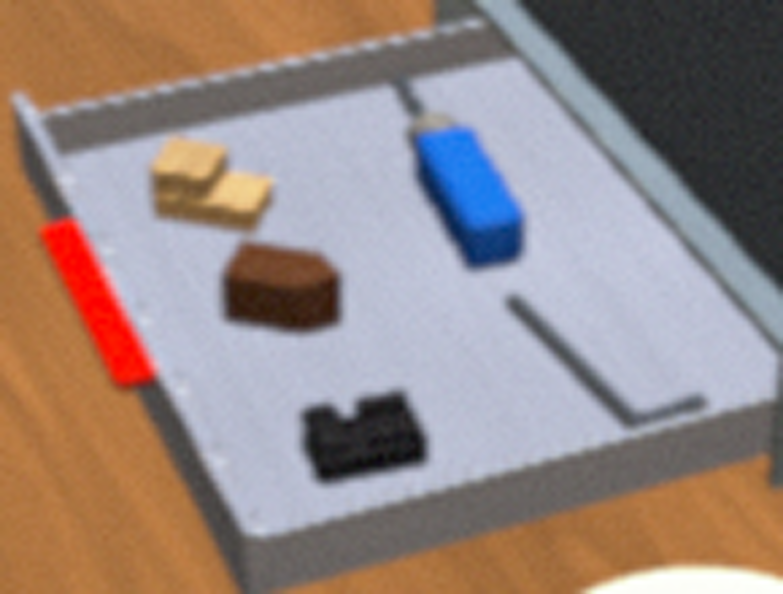

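```bash
cat > m.py <<'E'
from h import *
T=lambda p:(270+(p[0]+.5)/6-.5,180+(p[1]+.5)/6-.5)
S=lambda p:(245+(p[0]+.5)/5.4-.5,175+(p[1]+.5)/5.4-.5)
def t(n,s,p):
    X,e=tri(S(s),T(p));print(n,(X*1000).round(1),"gap",round(e*1000,1))
t("notch A",(178,138),(137,385));t("notch B",(152,172),(177,423));t("notch C",(228,150),(175,350));t("notch D",(213,188),(213,385))
t("pt A",(245,243),(312,393));t("pt B",(228,285),(350,432));t("pt tip",(340,278),(400,343))
t("tabL",(43,228),(225,550));t("tabR",(120,385),(460,576))
t("cap near r",(320,480),(535,452));t("tray corner R",(245,540),(680,565));t("tray corner L",(15,97),(10,486))
def fit(n,obj,ts,z):
    P=np.array([atz("top",T(p),z)[:2] for p in ts]);o=np.array(obj)/1000
    oc=o-o.mean(0);pc=P-P.mean(0);a=np.arctan2((oc[:,0]*pc[:,1]-oc[:,1]*pc[:,0]).sum(),(oc*pc).sum())
    R=np.array([[np.cos(a),-np.sin(a)],[np.sin(a),np.cos(a)]]);c=P.mean(0)-R@o.mean(0)
    print(n,"c",(c*1000).round(1),"yaw",np.degrees(a).round(1),"res",((P-c-o@R.T)*1000).round(1).tolist())
fit("notch",[(-23,13),(-23,-13),(3,13),(3,-13)],[(137,385),(177,423),(175,350),(213,385)],.036)
fit("notchlow",[(23,13),(23,-13)],[(207,317),(243,352)],.023)
fit("pointed",[(-23,13),(-23,-13),(11,-13),(24,0),(11,13)],[(312,393),(350,432),(402,385),(400,343),(362,345)],.034)
fit("cap",[(22,12),(22,-12),(-22,-12),(-22,12)],[(550,360),(600,368),(585,460),(535,452)],.028)
fit("tab",[(0,55),(0,-55)],[(225,552),(460,577)],.040)
fit("front",[(0,55),(0,-55)],[(10,486),(680,565)],.041)
# bin rim corners outer top z=.1
for p in [(149,243),(210,240),(211,300),(149,304)]: print("binrim",(atz("top",p,.1)*1000).round())
print("bin tri",tri((169,132),(149,304)),tri((208,155),(211,300)))
print("crock", atz("top",(464,257),.135), "bottle",atz("top",(200,184),.03),"knob side",tri((378,299),(464,257)))
E
python3 m.py; python3 - <<'E'
import cv2
t=cv2.imread("pics/top0.png");s=cv2.imread("pics/side0.png")
cv2.imwrite("pics/tb.png",cv2.resize(t[160:315,130:260],None,fx=3.8,fy=3.8,interpolation=cv2.INTER_CUBIC))
cv2.imwrite("pics/sb.png",cv2.resize(s[85:195,155:315],None,fx=5,fy=5,interpolation=cv2.INTER_CUBIC))
E
```

```text
notch A [502.   90.2  31.7] gap 3.4
notch B [483.6  71.5  30.7] gap 0.9
notch C [518.4  73.2  30.4] gap 2.7
notch D [502.9  54.9  26.4] gap 3.5
pt A [498.9   9.   28.1] gap 0.4
pt B [482.   -9.7  24.6] gap 2.3
pt tip [522.9 -31.5  28.5] gap 0.6
tabL [426.2  47.2  35.3] gap 1.3
tabR [416.7 -61.7  34.2] gap 0.8
cap near r [ 476.1 -100.6   -5.9] gap 6.9
tray corner R [ 423.5 -162.9   35.4] gap 1.2
tray corner L [451.7 148.2  35.2] gap 1.5
notch c [507.9  65.9] yaw -42.6 res [[0.6, -0.5], [1.2, -0.5], [-1.8, -0.0], [0.0, 0.9]]
notchlow c [508.2  66.3] yaw -42.6 res [[-0.8, -0.9], [0.8, 0.9]]
pointed c [505.7 -15.6] yaw -44.2 res [[0.5, -0.7], [1.1, -0.2], [-0.9, -0.2], [0.2, 0.9], [-0.9, 0.2]]
cap c [ 493.9 -110.8] yaw -8.2 res [[-0.4, -0.2], [-0.1, 0.1], [0.4, 0.2], [0.1, -0.1]]
tab c [420.7  -6.9] yaw -4.5 res [[-0.0, -0.6], [0.0, 0.6]]
front c [438.6  -7.5] yaw -5.2 res [[9.1, 99.9], [-9.1, -99.9]]
binrim [493. 461. 100.]
binrim [505. 302. 100.]
binrim [351. 292. 100.]
binrim [337. 451. 100.]
bin tri (array([0.33858122, 0.45243109, 0.09376046]), np.float64(0.005433895228060162)) (array([0.37490694, 0.28361243, 0.09534412]), np.float64(0.05189791540412464))
crock [ 0.4790691  -0.35176656  0.135     ] bottle [0.66250416 0.35835945 0.03      ] knob side (array([ 0.47997715, -0.35826302,  0.11945766]), np.float64(0.003152336540036374))
```

View pics/tb.png

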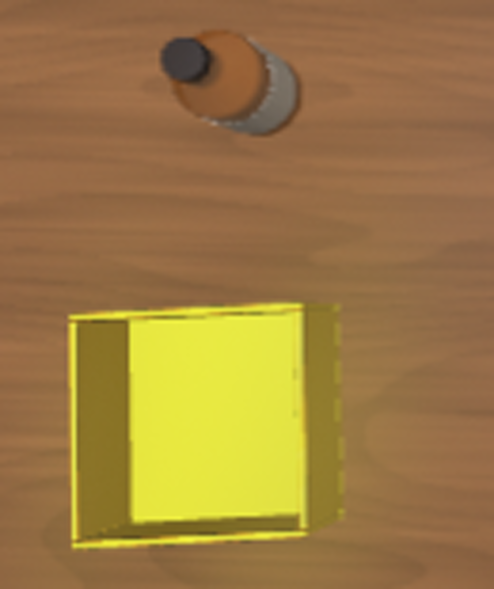

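View pics/sb.png

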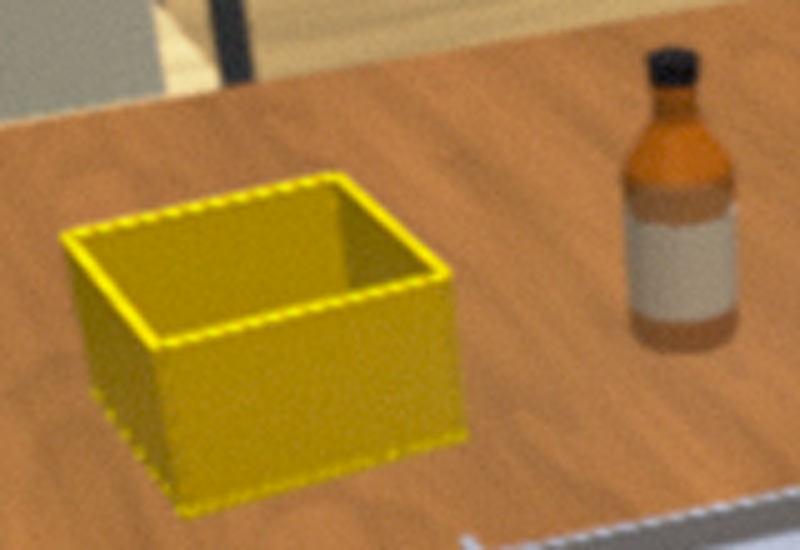

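```bash
cat > go.py <<'E'
import sys;from h import *
from scipy.spatial.transform import Rotation as Ro
def go(x,y,z,yaw,tilt=0):
    s=ctrl.get_state();R=Ro.from_quat(s["tcp_rot"]).as_matrix()
    best=None
    for k in(0,180):
        a=np.radians(yaw+k);T=np.array([[np.cos(a),np.sin(a),0],[np.sin(a),-np.cos(a),0],[0,0,-1]]).T.reshape(3,3)
        T=np.column_stack([[np.cos(a),np.sin(a),0],[np.sin(a),-np.cos(a),0],[0,0,-1]])
        r=Ro.from_matrix(R.T@T).as_rotvec()
        if best is None or np.linalg.norm(r)<np.linalg.norm(best): best=r
    d=R.T@(np.array([x,y,z])-s["eef_pos"])
    print("t",round(s["time"],2),"pos",s["eef_pos"].round(4),"q6",s["qpos"].round(2),"open",round(s["opening"],3),"F",s["contact_force"].round(1))
    print("shift",d.round(4),"rows",np.ceil(np.linalg.norm(d)/.0417),"dr",best.round(3),"rows",np.ceil(np.degrees(np.linalg.norm(best))/7.16))
go(*[float(v) for v in sys.argv[1:5]])
E
python3 - <<'E'
import numpy as np
def off(c,yaw,dx): a=np.radians(yaw);print((np.array(c)+dx*np.array([np.cos(a),np.sin(a)])).round(1))
off((508,66),-42.6,-5);off((505.7,-15.6),-44.2,-6)
E
python3 go.py .504 .069 .13 47.4
```

```text
[504.3  69.4]
[501.4 -11.4]
t 0.1 pos [0.2716 0.6172 0.1921] q6 [ 1.01  0.29  1.58  0.    1.28 -0.15] open 0.999 F [0.5 0.8 0.7]
shift [-0.4079  0.4336  0.0628] rows 15.0 dr [0.    0.002 0.329] rows 3.0
```

```bash
python3 -m jog '[{"grip":0.3,"xyz":[-0.204,0.217,0.02],"dr":[0,0.002,0.329]},{"grip":0.3,"xyz":[-0.408,0.434,0.03],"dr":[0,0.002,0.329]},{"grip":0.3,"xyz":[-0.408,0.434,0.04],"dr":[0,0.002,0.329]},{"grip":0.3,"xyz":[-0.408,0.434,0.04],"dr":[0,0.002,0.329]},{"grip":0.3,"xyz":[-0.408,0.434,0.04],"dr":[0,0.002,0.329]},{"grip":0.3,"xyz":[-0.408,0.434,0.04],"dr":[0,0.002,0.329]},{"grip":0.3,"xyz":[-0.408,0.434,0.04],"dr":[0,0.002,0.329]},{"grip":0.3,"xyz":[-0.408,0.434,0.04],"dr":[0,0.002,0.329]},{"grip":0.3,"xyz":[-0.408,0.434,0.04],"dr":[0,0.002,0.329]},{"grip":0.3,"xyz":[-0.408,0.434,0.063],"dr":[0,0.002,0.329]},{"grip":0.3,"xyz":[-0.408,0.434,0.063],"dr":[0,0.002,0.329]},{"grip":0.3,"xyz":[-0.408,0.434,0.063],"dr":[0,0.002,0.329]}]' 40; python3 go.py .504 .069 .13 47.4
```

```text
time: 1.1
eef_pos: [0.4664, 0.158, 0.1469]
tcp_rot: [0.916, 0.402, 0.001, -0.001]
contact_force: [1.1, 1.0, -0.6]
opening: 0.699
t 1.1 pos [0.4664 0.158  0.1469] q6 [ 0.12 -0.08  2.06  0.    1.16 -0.71] open 0.699 F [ 1.1  1.  -0.6]
shift [-0.0401  0.0879  0.0168] rows 3.0 dr [-0.    -0.002 -0.   ] rows 1.0
```

```bash
python3 -m jog '[{"grip":0.3,"xyz":[-0.04,0.088,0.017],"dr":[0,-0.002,0]},{"grip":0.3,"xyz":[-0.04,0.088,0.017],"dr":[0,-0.002,0]},{"grip":0.3,"xyz":[-0.04,0.088,0.047],"dr":[0,-0.002,0]},{"grip":0.3,"xyz":[-0.04,0.088,0.077],"dr":[0,-0.002,0]},{"grip":0.3,"xyz":[-0.04,0.088,0.077],"dr":[0,-0.002,0]},{"grip":0.3,"xyz":[-0.04,0.088,0.077],"dr":[0,-0.002,0]}]'; python3 go.py .504 .069 .015 47.4; python3 - <<'E'
from h import *
t=ctrl.read_camera("top")[:,:,::-1];s=ctrl.read_camera("side")[:,:,::-1]
p=ctrl.get_state()["eef_pos"];print(proj("top",p),proj("side",p))
cv2.imwrite("pics/t1.png",cv2.resize(t[180:280,270:395],None,fx=6,fy=6,interpolation=cv2.INTER_CUBIC))
cv2.imwrite("pics/s1.png",cv2.resize(s[155:265,235:365],None,fx=5.4,fy=5.4,interpolation=cv2.INTER_CUBIC))
u=proj("side",p);print("side zoom",(u-[235,155])*5.4,"top zoom",(proj("top",p)-[270,180])*6)
E
```

```text
time: 1.6
eef_pos: [0.502, 0.071, 0.0682]
tcp_rot: [0.916, 0.402, -0.003, -0.001]
contact_force: [0.6, 0.4, 0.1]
opening: 0.699
t 1.6 pos [0.502  0.071  0.0682] q6 [-0.06  0.06  2.08  0.    1.01 -0.89] open 0.699 F [0.6 0.4 0.1]
shift [0.0001 0.0031 0.0532] rows 2.0 dr [-0.005  0.004 -0.001] rows 1.0
[298.55945104 242.35651431] [280.19697324 188.90625175]
side zoom [244.0636555  183.09375943] top zoom [171.35670626 374.13908586]
```

View pics/s1.png

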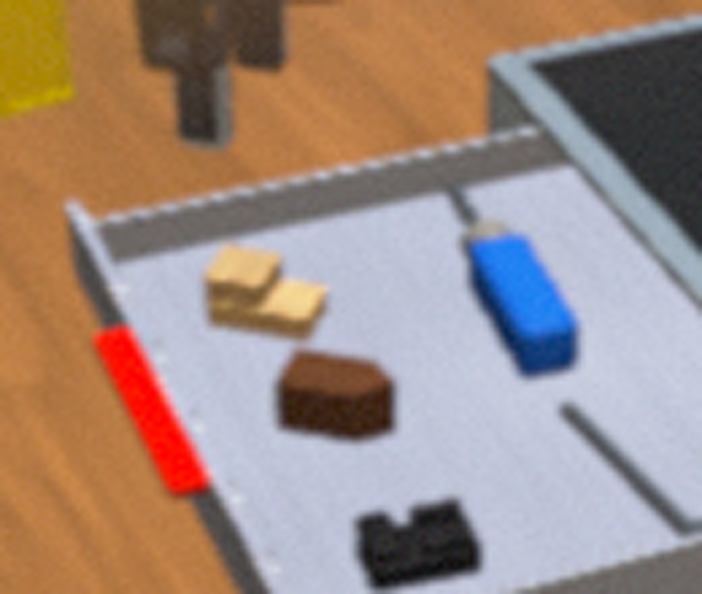

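View pics/t1.png

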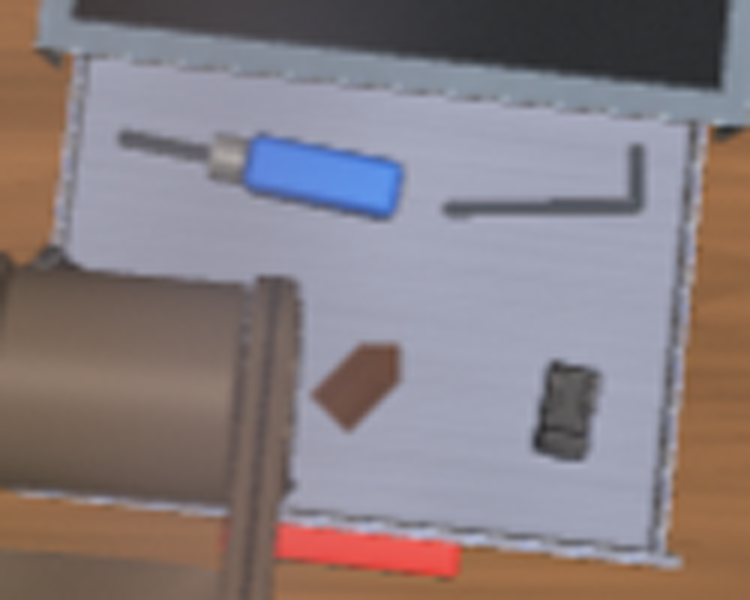

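```bash
python3 - <<'E'
from h import *
s=ctrl.read_camera("side")[:,:,::-1]
p=ctrl.get_state();print(p["time"],p["eef_pos"],p["opening"])
o=s[85:245,185:355].copy();o=cv2.resize(o,None,fx=3.7,fy=3.7,interpolation=cv2.INTER_CUBIC)
from scipy.spatial.transform import Rotation as Ro
R=Ro.from_quat(p["tcp_rot"]).as_matrix()
for l in([0,0,0],[.03,0,-.009],[-.03,0,-.009],[.03,0,-.0187],[-.03,0,-.0187]):
    u=(proj("side",p["eef_pos"]+R@np.array(l))-[185,85])*3.7;print(l,u.round());cv2.circle(o,(int(u[0]),int(u[1])),3,(0,0,255),-1)
cv2.imwrite("pics/s2.png",o)
E
```

```text
1.75 [0.50543127 0.07167694 0.07225516] 0.7041987630755051
[0, 0, 0] [353. 383.]
[0.03, 0, -0.009] [368. 346.]
[-0.03, 0, -0.009] [335. 396.]
[0.03, 0, -0.0187] [368. 333.]
[-0.03, 0, -0.0187] [334. 382.]
```

View pics/s2.png

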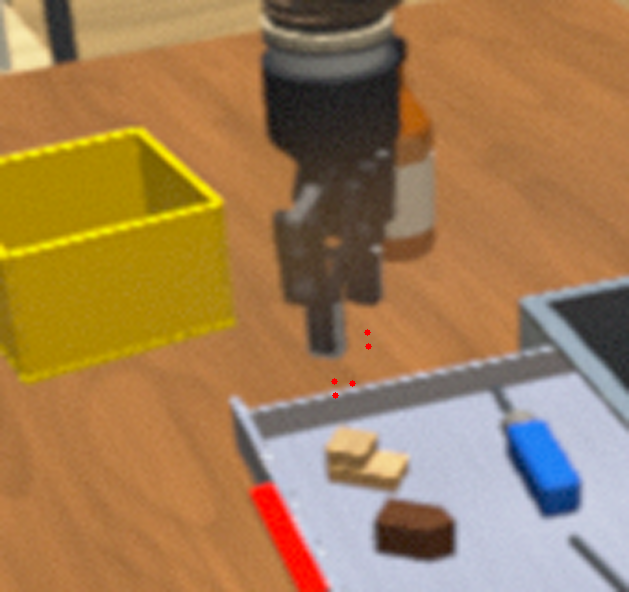

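```bash
python3 - <<'E'
from h import *
s=cv2.imread("pics/side0.png");t=cv2.imread("pics/top0.png")
a=cv2.resize(s[0:100,60:180],None,fx=5,fy=5,interpolation=cv2.INTER_CUBIC)
b=cv2.resize(t[310:400,0:100],None,fx=6,fy=6,interpolation=cv2.INTER_CUBIC)
from scipy.spatial.transform import Rotation as Ro
R=Ro.from_quat([.83755511,.546351526,-.00108899,.00050984]).as_matrix();p=np.array([.27158965,.61712701,.19191737])
for l in([0,0,0],[.0425,0,-.013],[-.0425,0,-.013],[.057,0,-.013],[-.057,0,-.013]):
    X=p+R@np.array(l);u=(proj("side",X)-[60,0])*5;v=(proj("top",X)-[0,310])*6;print(u.round(),v.round())
    cv2.circle(a,tuple(int(i) for i in u),3,(0,0,255),-1);cv2.circle(b,tuple(int(i) for i in v),3,(0,0,255),-1)
cv2.imwrite("pics/sa.png",a);cv2.imwrite("pics/sbb.png",b)
# height of near tip now
for z in(.07,.08,.09,.1,.11): print(z,proj("side",[.5054-.025,.0717-.027,z]).round(1))
E
```

```text
[324. 412.] [346. 165.]
[341. 366.] [224. 125.]
[295. 414.] [422. 221.]
[348. 358.] [190. 108.]
[287. 423.] [456. 238.]
0.07 [274.7 197.8]
0.08 [274.5 194. ]
0.09 [274.2 190. ]
0.1 [273.9 186.1]
0.11 [273.6 182.1]
```

View pics/sa.png

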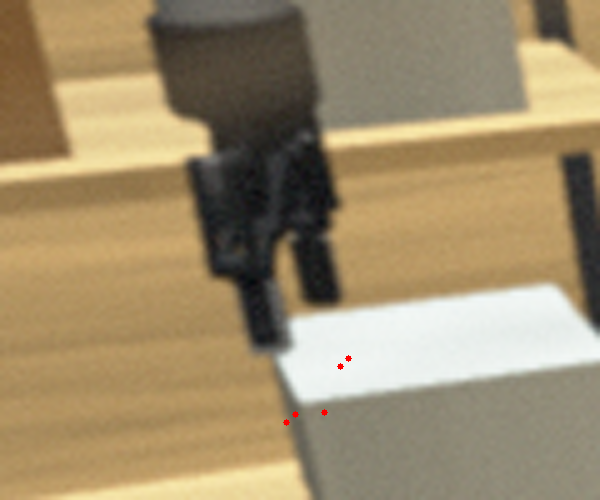

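View pics/sbb.png

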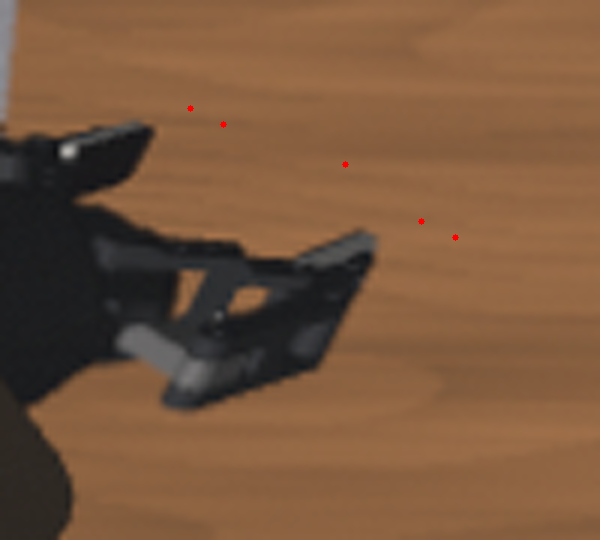

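```bash
python3 -m jog '[{"grip":0.3,"xyz":[-0.002,0.001,0.02],"dr":[0,0,0]},{"grip":0.3,"xyz":[-0.002,0.001,0.04],"dr":[0,0,0]},{"grip":0.3,"xyz":[-0.002,0.001,0.04],"dr":[0,0,0]},{"grip":0.3,"xyz":[-0.002,0.001,0.04],"dr":[0,0,0]}]';python3 go.py .504 .069 .015 47.4; python3 - <<'E'
from h import *
s=ctrl.read_camera("side")[:,:,::-1]
p=ctrl.get_state();print(p["time"],p["eef_pos"],p["opening"])
cv2.imwrite("pics/s3.png",cv2.resize(s[125:245,215:345],None,fx=5,fy=5,interpolation=cv2.INTER_CUBIC))
E
```

```text
time: 2.08
eef_pos: [0.5036, 0.0695, 0.031]
tcp_rot: [0.915, 0.402, 0.0, -0.0]
contact_force: [0.5, -0.3, -0.2]
opening: 0.701
t 2.08 pos [0.5036 0.0695 0.031 ] q6 [-0.06  0.12  2.1   0.    0.92 -0.89] open 0.701 F [ 0.5 -0.3 -0.2]
shift [-0.0001  0.0007  0.016 ] rows 1.0 dr [-0.    -0.     0.001] rows 1.0
2.1333 [0.50448852 0.06940894 0.03183651] 0.6959107037347961
```

View pics/s3.png

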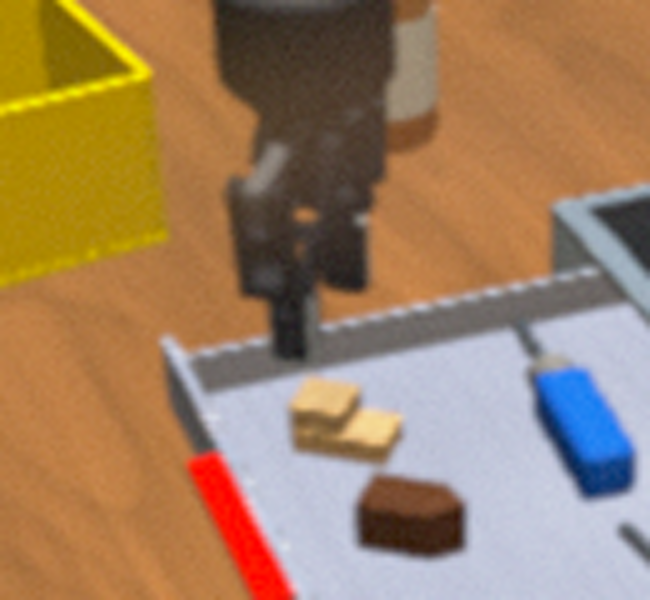

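```bash
python3 - <<'E'
from h import *
S=lambda p:(60+p[0]/5-.4,p[1]/5-.4); T=lambda p:(p[0]/6-.4,310+p[1]/6-.4)
a,e=tri(S((267,347)),T((343,300)));b,f=tri(S((322,300)),T((140,157)));print(a,e,b,f,(a+b)/2,np.linalg.norm(a-b))
print("pred mid",[.27159,.617,.1919+.013])
Z=lambda X,o,k:(proj("side",X)-o)*k
for z in(.04,.068): print(z,Z([.504,.069,z],[215,125],5))
print("notch bottom ctr",Z([.508,.066,.01],[215,125],5),"topA..",[Z([.508+x,.066+y,.036],[215,125],5).round() for x,y in((-.0081,.0252),(-.0257,.006),(.011,.0075),(-.0066,-.0116))])
E
```

```text
[0.2433898  0.57843567 0.24542846] 0.010281761980035912 [0.28652414 0.65982005 0.24279857] 1.1901600098282754e-05 [0.26495697 0.61912786 0.24411352] 0.09214611275648106
pred mid [0.27159, 0.617, 0.2049]
0.04 [330.0077605  381.68649479]
0.068 [326.85698958 329.40404572]
notch bottom ctr [343.77882675 437.01758977] topA.. [array([304., 368.]), array([284., 398.]), array([357., 376.]), array([338., 406.])]
```

```bash
python3 -m jog '[{"grip":1,"xyz":[0,0,0],"dr":[0,0,0]},{"grip":1,"xyz":[0,0,0],"dr":[0,0,0]},{"grip":1,"xyz":[0,0,0],"dr":[0,0,0]},{"grip":1,"xyz":[0,0,0],"dr":[0,0,0]},{"grip":1,"xyz":[0,0,0],"dr":[0,0,0]},{"grip":1,"xyz":[0,0,0],"dr":[0,0,0]},{"grip":1,"xyz":[0,0,0],"dr":[0,0,0]},{"grip":1,"xyz":[0,0,0],"dr":[0,0,0]}]'; python3 - <<'E'
from h import *
s=ctrl.read_camera("side")[:,:,::-1]
p=ctrl.get_state();print(p["time"],p["eef_pos"],p["opening"])
cv2.imwrite("pics/s4.png",cv2.resize(s[125:245,215:345],None,fx=5,fy=5,interpolation=cv2.INTER_CUBIC))
E
```

```text
time: 2.8
eef_pos: [0.5035, 0.0689, 0.0301]
tcp_rot: [0.916, 0.402, -0.0, -0.0]
contact_force: [-0.3, 0.6, 0.5]
opening: -0.002
2.85 [0.50339599 0.06888179 0.03008671] -0.005235396471275226
```

View pics/s4.png

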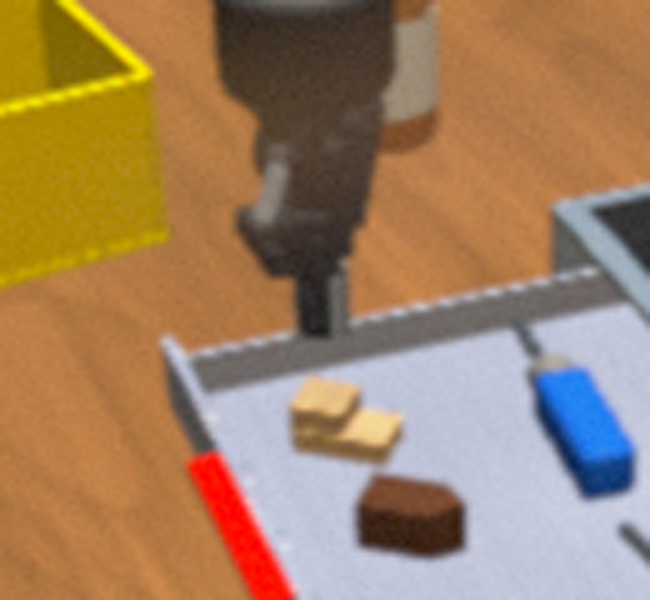

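The picture (shut tips at about (318,335) in the zoom) shows the fingertips about 35 mm higher than the state says and about 9 mm to camera-left. The start views agree with this. I'll go down in small steps, checking pictures and force.

```bash
python3 -m jog '[{"grip":0.1,"xyz":[0,0.008,0],"dr":[0,0,0]},{"grip":0.1,"xyz":[0,0.008,0.005],"dr":[0,0,0]},{"grip":0.1,"xyz":[0,0.008,0.015],"dr":[0,0,0]},{"grip":0.1,"xyz":[0,0.008,0.025],"dr":[0,0,0]},{"grip":0.1,"xyz":[0,0.008,0.03],"dr":[0,0,0]},{"grip":0.1,"xyz":[0,0.008,0.03],"dr":[0,0,0]},{"grip":0.1,"xyz":[0,0.008,0.03],"dr":[0,0,0]}]'; python3 - <<'E'
from h import *
s=ctrl.read_camera("side")[:,:,::-1]
p=ctrl.get_state();print(p["time"],p["eef_pos"],p["opening"],p["contact_force"])
cv2.imwrite("pics/s5.png",cv2.resize(s[125:245,215:345],None,fx=5,fy=5,interpolation=cv2.INTER_CUBIC))
E
```

```text
time: 3.43
eef_pos: [0.5085, 0.0636, -0.0008]
tcp_rot: [0.916, 0.402, -0.001, -0.001]
contact_force: [0.2, -0.3, 0.6]
opening: 0.904
3.4833 [ 5.09100393e-01  6.35776302e-02 -2.09718152e-04] 0.8985084933153248 [0.48425441 0.71108883 0.43936781]
```

View pics/s5.png

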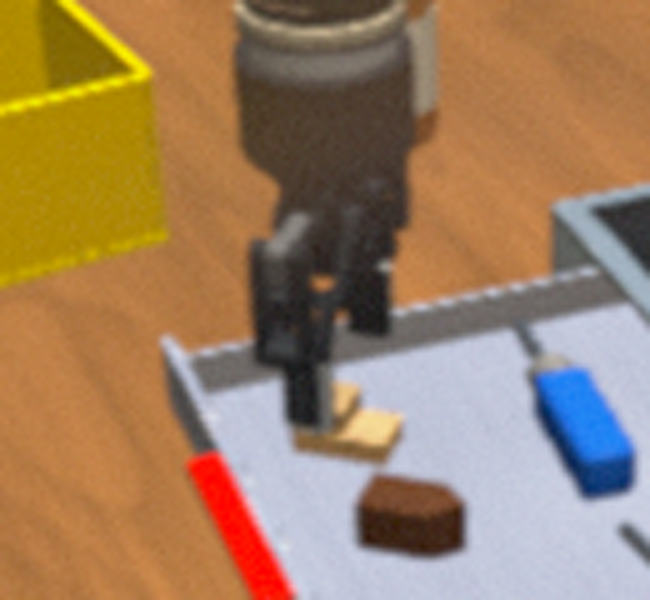

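```bash
python3 -m jog '[{"grip":0.1,"xyz":[0,0,0.01],"dr":[0,0,0]},{"grip":0.1,"xyz":[0,0,0.018],"dr":[0,0,0]},{"grip":0.1,"xyz":[0,0,0.018],"dr":[0,0,0]},{"grip":0.1,"xyz":[0,0,0.018],"dr":[0,0,0]}]'; python3 - <<'E'
from h import *
s=ctrl.read_camera("side")[:,:,::-1]
p=ctrl.get_state();print(p["time"],p["eef_pos"],p["opening"],p["contact_force"])
cv2.imwrite("pics/s6.png",cv2.resize(s[125:245,215:345],None,fx=5,fy=5,interpolation=cv2.INTER_CUBIC))
E
```

```text
time: 3.82
eef_pos: [0.5085, 0.0636, -0.0188]
tcp_rot: [0.916, 0.402, -0.001, -0.001]
contact_force: [-0.3, 1.2, 0.3]
opening: 0.901
3.8667 [ 0.50898565  0.06353519 -0.01827346] 0.9011132368184456 [ 1.21606213 -0.63788789 -0.65198937]
```

View pics/s6.png

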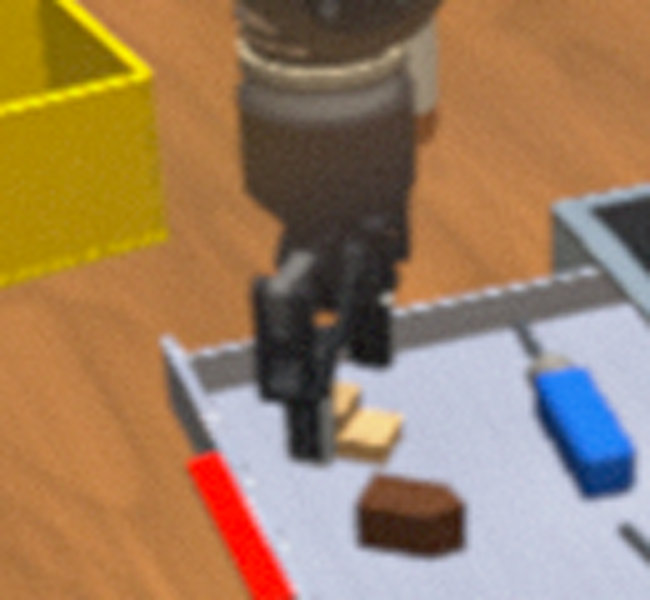

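```bash
python3 -m jog '[{"grip":0.1,"xyz":[0,0,0.006],"dr":[0,0,0]},{"grip":0.3,"xyz":[0,0,0.006],"dr":[0,0,0]},{"grip":0.5,"xyz":[0,0,0.006],"dr":[0,0,0]},{"grip":0.8,"xyz":[0,0,0.006],"dr":[0,0,0]},{"grip":1,"xyz":[0,0,0.006],"dr":[0,0,0]},{"grip":1,"xyz":[0,0,0.006],"dr":[0,0,0]},{"grip":1,"xyz":[0,0,0.006],"dr":[0,0,0]},{"grip":1,"xyz":[0,0,0.006],"dr":[0,0,0]},{"grip":1,"xyz":[0,0,0.006],"dr":[0,0,0]},{"grip":1,"xyz":[0,0,0.006],"dr":[0,0,0]}]' 50;  python3 go.py .504 .069 .015 47.4; python3 - <<'E'
from h import *
s=ctrl.read_camera("side")[:,:,::-1]
cv2.imwrite("pics/s7.png",cv2.resize(s[125:245,215:345],None,fx=5,fy=5,interpolation=cv2.INTER_CUBIC))
E
```

```text
time: 4.7
eef_pos: [0.5098, 0.0635, -0.0234]
tcp_rot: [0.916, 0.402, 0.0, 0.0]
contact_force: [0.6, 0.3, 3.4]
opening: 0.293
t 4.7 pos [ 0.5098  0.0635 -0.0234] q6 [-0.07  0.23  2.1   0.    0.81 -0.9 ] open 0.293 F [0.6 0.3 3.4]
shift [ 0.0001 -0.008  -0.0384] rows 1.0 dr [ 0.    -0.001 -0.   ] rows 1.0
```

View pics/s7.png

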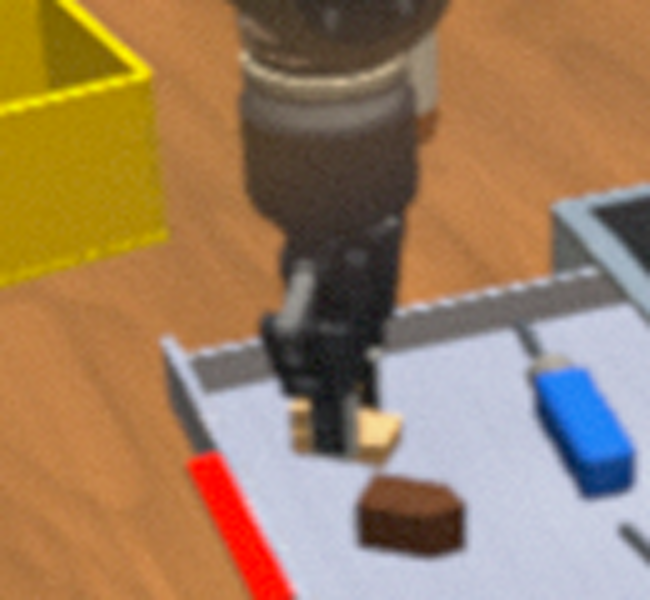

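```bash
python3 -m jog '[{"grip":1,"xyz":[0,0,-0.03],"dr":[0,0,0]},{"grip":1,"xyz":[0,0,-0.07],"dr":[0,0,0]},{"grip":1,"xyz":[0,0,-0.11],"dr":[0,0,0]},{"grip":1,"xyz":[0,0,-0.15],"dr":[0,0,0]},{"grip":1,"xyz":[0,0,-0.15],"dr":[0,0,0]},{"grip":1,"xyz":[0,0,-0.15],"dr":[0,0,0]}]';  python3 go.py .428 .372 .127 47.4
```

```text
time: 5.25
eef_pos: [0.5114, 0.0634, 0.1291]
tcp_rot: [0.916, 0.402, 0.003, 0.001]
contact_force: [-0.6, 0.4, -0.3]
opening: 0.291
t 5.25 pos [0.5114 0.0634 0.1291] q6 [-0.07 -0.01  2.03  0.    1.12 -0.9 ] open 0.291 F [-0.6  0.4 -0.3]
shift [ 0.1707 -0.2703  0.0015] rows 8.0 dr [ 0.005 -0.004 -0.   ] rows 1.0
```

```bash
python3 -m jog '[{"grip":1,"xyz":[0.171,-0.27,0],"dr":[0,0,0]},{"grip":1,"xyz":[0.171,-0.27,0],"dr":[0,0,0]},{"grip":1,"xyz":[0.171,-0.27,0],"dr":[0,0,0]},{"grip":1,"xyz":[0.171,-0.27,0],"dr":[0,0,0]},{"grip":1,"xyz":[0.171,-0.27,0],"dr":[0,0,0]},{"grip":1,"xyz":[0.171,-0.27,0],"dr":[0,0,0]},{"grip":1,"xyz":[0.171,-0.27,0],"dr":[0,0,0]},{"grip":1,"xyz":[0.171,-0.27,0],"dr":[0,0,0]},{"grip":1,"xyz":[0.171,-0.27,0],"dr":[0,0,0]},{"grip":1,"xyz":[0.171,-0.27,0],"dr":[0,0,0]},{"grip":1,"xyz":[0.171,-0.27,0],"dr":[0,0,0]},{"grip":1,"xyz":[0.171,-0.27,0],"dr":[0,0,0]}]';  python3 go.py .428 .372 .127 47.4; python3 - <<'E'
from h import *
s=ctrl.read_camera("side")[:,:,::-1];t=ctrl.read_camera("top")[:,:,::-1]
a=cv2.resize(s[50:200,130:320],None,fx=2.6,fy=2.6);b=cv2.resize(t[200:350,100:260],None,fx=2.6,fy=2.6)
cv2.imwrite("pics/b1.png",np.vstack([np.pad(a,((0,0),(0,0),(0,0)))[:,:416],b])[:,:] if 0 else np.hstack([cv2.resize(a,(400,316)),cv2.resize(b,(337,316))]))
E
```

```text
time: 6.25
eef_pos: [0.4261, 0.3707, 0.1248]
tcp_rot: [0.916, 0.401, -0.001, 0.0]
contact_force: [-0.2, 0.5, 0.2]
opening: 0.287
t 6.25 pos [0.4261 0.3707 0.1248] q6 [ 0.54  0.11  1.91  0.    1.12 -0.29] open 0.287 F [-0.2  0.5  0.2]
shift [ 0.0022  0.0005 -0.0022] rows 1.0 dr [-0.001  0.003 -0.002] rows 1.0
```

View pics/b1.png

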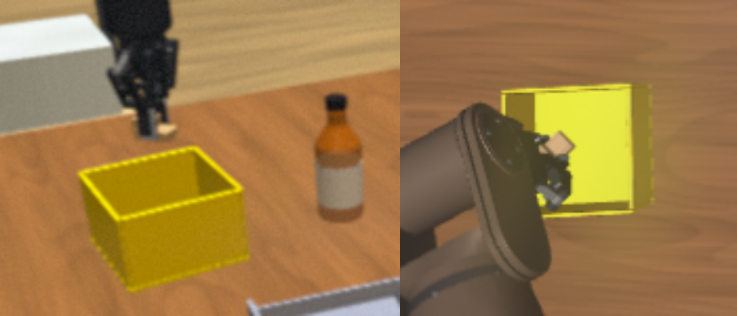

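```bash
python3 -m jog '[{"grip":1,"xyz":[0,0,0.04],"dr":[0,0,0]},{"grip":1,"xyz":[0,0,0.075],"dr":[0,0,0]},{"grip":1,"xyz":[0,0,0.075],"dr":[0,0,0]},{"grip":0.4,"xyz":[0,0,0.075],"dr":[0,0,0]},{"grip":0.4,"xyz":[0,0,0.075],"dr":[0,0,0]},{"grip":0.4,"xyz":[0,0,0.075],"dr":[0,0,0]},{"grip":0.4,"xyz":[0,0,0.075],"dr":[0,0,0]},{"grip":0.4,"xyz":[0,0,0.035],"dr":[0,0,0]},{"grip":0.4,"xyz":[0,0,0],"dr":[0,0,0]},{"grip":0.4,"xyz":[0,0,0],"dr":[0,0,0]}]';  python3 go.py .510 -.0175 .125 45.8
```

```text
time: 7.18
eef_pos: [0.4317, 0.3755, 0.1366]
tcp_rot: [0.916, 0.402, 0.009, -0.001]
contact_force: [0.7, 1.8, 1.8]
opening: 0.603
t 7.18 pos [0.4317 0.3755 0.1366] q6 [ 0.54  0.1   1.9   0.    1.12 -0.29] open 0.603 F [0.7 1.8 1.8]
shift [-0.2364  0.3236  0.0091] rows 10.0 dr [ 0.004 -0.017  0.028] rows 1.0
```

```bash
python3 -m jog '[{"grip":0.2,"xyz":[-0.236,0.324,0.01],"dr":[0,0,0.028]},{"grip":0.2,"xyz":[-0.236,0.324,0.01],"dr":[0,0,0.028]},{"grip":0.2,"xyz":[-0.236,0.324,0.01],"dr":[0,0,0.028]},{"grip":0.2,"xyz":[-0.236,0.324,0.01],"dr":[0,0,0.028]},{"grip":0.2,"xyz":[-0.236,0.324,0.01],"dr":[0,0,0.028]},{"grip":0.2,"xyz":[-0.236,0.324,0.01],"dr":[0,0,0.028]},{"grip":0.2,"xyz":[-0.236,0.324,0.01],"dr":[0,0,0.028]},{"grip":0.2,"xyz":[-0.236,0.324,0.01],"dr":[0,0,0.028]},{"grip":0.2,"xyz":[-0.236,0.324,0.01],"dr":[0,0,0.028]},{"grip":0.2,"xyz":[-0.236,0.324,0.04],"dr":[0,0,0.028]},{"grip":0.2,"xyz":[-0.236,0.324,0.08],"dr":[0,0,0.028]},{"grip":0.2,"xyz":[-0.236,0.324,0.10],"dr":[0,0,0.028]}]';  python3 go.py .509 -.018 .02 45.8;  python3 - <<'E'
from h import *
s=ctrl.read_camera("side")[:,:,::-1];t=ctrl.read_camera("top")[:,:,::-1]
cv2.imwrite("pics/s8.png",cv2.resize(s[135:255,235:365],None,fx=5,fy=5,interpolation=cv2.INTER_CUBIC))
cv2.imwrite("pics/t8.png",cv2.resize(t[200:320,130:400],None,fx=2.9,fy=2.9,interpolation=cv2.INTER_CUBIC))
E
```

```text
time: 8.18
eef_pos: [0.5048, -0.0227, 0.0247]
tcp_rot: [0.922, 0.387, -0.0, -0.0]
contact_force: [-0.9, 1.2, -0.7]
opening: 0.799
t 8.18 pos [ 0.5048 -0.0227  0.0247] q6 [-0.25  0.13  2.11  0.    0.91 -1.04] open 0.799 F [-0.9  1.2 -0.7]
shift [ 0.0063 -0.0003  0.0047] rows 1.0 dr [-0.     0.    -0.004] rows 1.0
```

View pics/s8.png

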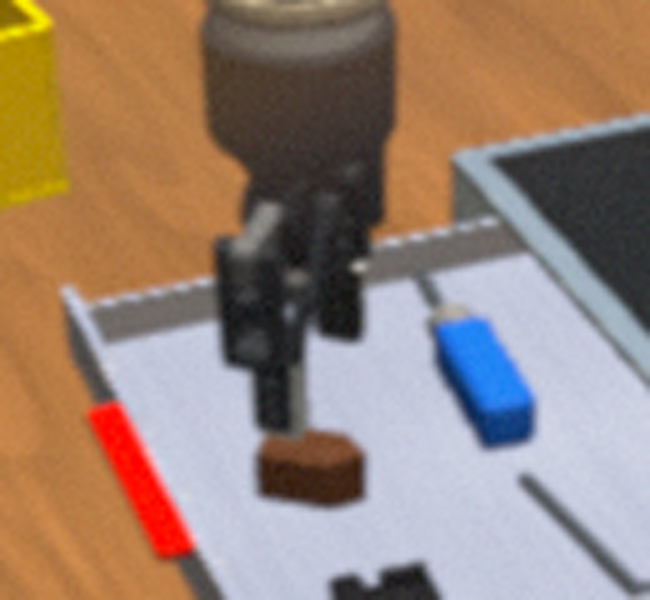

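View pics/t8.png

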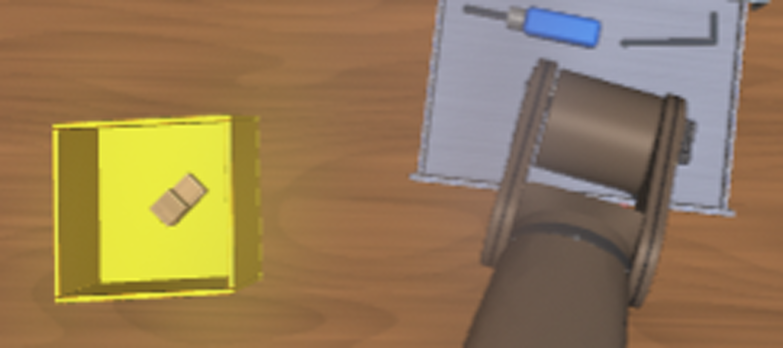

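```bash
python3 - <<'E'
from h import *
Z=lambda X:((proj("side",X)-[235,135])*5).round()
a=np.radians(-44.2);c=np.array([.5057,-.0156])
f=lambda x,y,z:Z([*(c+np.array([np.cos(a)*x-np.sin(a)*y,np.sin(a)*x+np.cos(a)*y])),z])
for n,p in dict(A=(-.023,.013),B=(-.023,-.013),D=(.011,-.013),tip=(.024,0),C=(.011,.013),g=(-.006,0)).items(): print(n,f(*p,.034),f(*p,.01))
E
```

```text
A [272. 411.] [274. 456.]
B [251. 444.] [253. 489.]
D [326. 458.] [327. 503.]
tip [364. 446.] [365. 491.]
C [345. 424.] [347. 469.]
g [298. 434.] [300. 479.]
```

```bash
python3 -m jog '[{"grip":0.2,"xyz":[0.002,-0.005,0],"dr":[0,0,0]},{"grip":0.2,"xyz":[0.002,-0.005,0.01],"dr":[0,0,0]},{"grip":0.2,"xyz":[0.002,-0.005,0.025],"dr":[0,0,0]},{"grip":0.2,"xyz":[0.002,-0.005,0.038],"dr":[0,0,0]},{"grip":0.2,"xyz":[0.002,-0.005,0.045],"dr":[0,0,0]},{"grip":0.2,"xyz":[0.002,-0.005,0.045],"dr":[0,0,0]}]';  python3 go.py .509 -.018 -.022 45.8;  python3 - <<'E'
from h import *
s=ctrl.read_camera("side")[:,:,::-1]
cv2.imwrite("pics/s9.png",cv2.resize(s[135:255,235:365],None,fx=5,fy=5,interpolation=cv2.INTER_CUBIC))
E
```

```text
time: 8.78
eef_pos: [0.5028, -0.0154, -0.019]
tcp_rot: [0.921, 0.389, -0.0, -0.0]
contact_force: [-0.1, 0.1, -0.9]
opening: 0.796
t 8.78 pos [ 0.5028 -0.0154 -0.019 ] q6 [-0.23  0.2   2.12  0.    0.82 -1.03] open 0.796 F [-0.1  0.1 -0.9]
shift [0.0025 0.0062 0.003 ] rows 1.0 dr [-0.     0.     0.001] rows 1.0
```

View pics/s9.png

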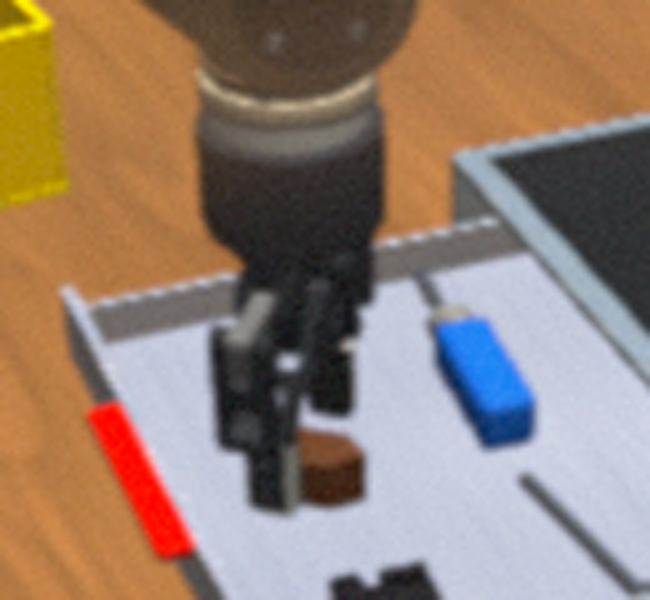

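```bash
python3 -m jog '[{"grip":0.4,"xyz":[0,0,0.002],"dr":[0,0,0]},{"grip":0.6,"xyz":[0,0,0.002],"dr":[0,0,0]},{"grip":0.8,"xyz":[0,0,0.002],"dr":[0,0,0]},{"grip":1,"xyz":[0,0,0.002],"dr":[0,0,0]},{"grip":1,"xyz":[0,0,0.002],"dr":[0,0,0]},{"grip":1,"xyz":[0,0,0.002],"dr":[0,0,0]},{"grip":1,"xyz":[0,0,0.002],"dr":[0,0,0]},{"grip":1,"xyz":[0,0,-0.03],"dr":[0,0,0]},{"grip":1,"xyz":[0,0,-0.07],"dr":[0,0,0]},{"grip":1,"xyz":[0,0,-0.11],"dr":[0,0,0]},{"grip":1,"xyz":[0,0,-0.15],"dr":[0,0,0]},{"grip":1,"xyz":[0,0,-0.15],"dr":[0,0,0]}]' 50; python3 go.py .424 .375 .127 47.4;  python3 - <<'E'
from h import *
s=ctrl.read_camera("side")[:,:,::-1]
cv2.imwrite("pics/s10.png",cv2.resize(s[85:255,235:365],None,fx=3.5,fy=3.5,interpolation=cv2.INTER_CUBIC))
E
```

```text
time: 9.83
eef_pos: [0.5084, -0.0172, 0.1401]
tcp_rot: [0.921, 0.389, 0.006, 0.005]
contact_force: [1.3, -0.7, 0.7]
opening: 0.291
t 9.83 pos [ 0.5084 -0.0172  0.1401] q6 [-0.23 -0.04  2.04  0.    1.13 -1.03] open 0.291 F [ 1.3 -0.7  0.7]
shift [ 0.2222 -0.3341  0.0104] rows 10.0 dr [ 0.014 -0.008 -0.028] rows 1.0
```

View pics/s10.png

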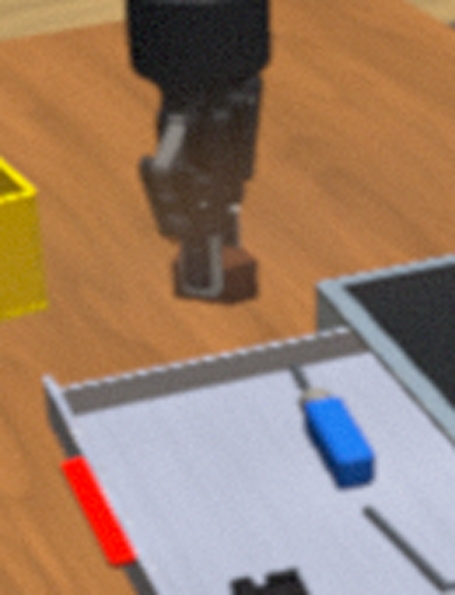

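```bash
python3 -m jog '[{"grip":1,"xyz":[0.222,-0.334,0],"dr":[0,0,-0.028]},{"grip":1,"xyz":[0.222,-0.334,0],"dr":[0,0,-0.028]},{"grip":1,"xyz":[0.222,-0.334,0],"dr":[0,0,-0.028]},{"grip":1,"xyz":[0.222,-0.334,0],"dr":[0,0,-0.028]},{"grip":1,"xyz":[0.222,-0.334,0],"dr":[0,0,-0.028]},{"grip":1,"xyz":[0.222,-0.334,0],"dr":[0,0,-0.028]},{"grip":1,"xyz":[0.222,-0.334,0],"dr":[0,0,-0.028]},{"grip":1,"xyz":[0.222,-0.334,0],"dr":[0,0,-0.028]},{"grip":1,"xyz":[0.222,-0.334,0],"dr":[0,0,-0.028]},{"grip":1,"xyz":[0.222,-0.334,0],"dr":[0,0,-0.028]},{"grip":1,"xyz":[0.222,-0.334,0],"dr":[0,0,-0.028]},{"grip":1,"xyz":[0.222,-0.334,0],"dr":[0,0,-0.028]}]';  python3 go.py .424 .375 .055 47.4
```

```text
time: 10.88
eef_pos: [0.4165, 0.3764, 0.1287]
tcp_rot: [0.915, 0.403, -0.002, 0.0]
contact_force: [0.8, -0.5, -0.6]
opening: 0.29
t 10.88 pos [0.4165 0.3764 0.1287] q6 [ 0.55  0.1   1.91 -0.    1.13 -0.28] open 0.29 F [ 0.8 -0.5 -0.6]
shift [0.0044 0.0065 0.0737] rows 2.0 dr [-0.001  0.004  0.003] rows 1.0
```

```bash
python3 -m jog '[{"grip":1,"xyz":[0.004,0.006,0.04],"dr":[0,0,0]},{"grip":1,"xyz":[0.004,0.006,0.073],"dr":[0,0,0]},{"grip":1,"xyz":[0.004,0.006,0.073],"dr":[0,0,0]},{"grip":0.4,"xyz":[0.004,0.006,0.073],"dr":[0,0,0]},{"grip":0.4,"xyz":[0.004,0.006,0.073],"dr":[0,0,0]},{"grip":0.4,"xyz":[0.004,0.006,0.073],"dr":[0,0,0]},{"grip":0.4,"xyz":[0.004,0.006,0.073],"dr":[0,0,0]},{"grip":0.4,"xyz":[0.004,0.006,0.035],"dr":[0,0,0]},{"grip":0.4,"xyz":[0.004,0.006,0],"dr":[0,0,0]},{"grip":0.4,"xyz":[0.004,0.006,0],"dr":[0,0,0]}]';  python3 go.py .497 -.114 .125 82
```

```text
time: 11.72
eef_pos: [0.4306, 0.3781, 0.1415]
tcp_rot: [0.916, 0.402, 0.008, -0.001]
contact_force: [1.8, 0.3, 1.5]
opening: 0.599
t 11.72 pos [0.4306 0.3781 0.1415] q6 [ 0.54  0.1   1.89  0.    1.13 -0.28] open 0.599 F [1.8 0.3 1.5]
shift [-0.3175  0.3819  0.013 ] rows 12.0 dr [ 0.009 -0.015 -0.604] rows 5.0
```

```bash
python3 -m jog '[{"grip":0.4,"xyz":[-0.318,0.382,0.01],"dr":[0,0,-0.604]},{"grip":0.4,"xyz":[-0.318,0.382,0.01],"dr":[0,0,-0.604]},{"grip":0.4,"xyz":[-0.318,0.382,0.01],"dr":[0,0,-0.604]},{"grip":0.4,"xyz":[-0.318,0.382,0.01],"dr":[0,0,-0.604]},{"grip":0.4,"xyz":[-0.318,0.382,0.01],"dr":[0,0,-0.604]},{"grip":0.4,"xyz":[-0.318,0.382,0.01],"dr":[0,0,-0.604]},{"grip":0.4,"xyz":[-0.318,0.382,0.01],"dr":[0,0,-0.604]},{"grip":0.4,"xyz":[-0.318,0.382,0.01],"dr":[0,0,-0.604]},{"grip":0.4,"xyz":[-0.318,0.382,0.01],"dr":[0,0,-0.604]},{"grip":0.4,"xyz":[-0.318,0.382,0.01],"dr":[0,0,-0.604]},{"grip":0.4,"xyz":[-0.318,0.382,0.01],"dr":[0,0,-0.604]},{"grip":0.4,"xyz":[-0.318,0.382,0.01],"dr":[0,0,-0.604]}]';  python3 go.py .497 -.114 .03 82
```

```text
time: 12.72
eef_pos: [0.4899, -0.1026, 0.1236]
tcp_rot: [0.755, 0.656, 0.001, 0.002]
contact_force: [0.8, 0.7, -0.1]
opening: 0.602
t 12.72 pos [ 0.4899 -0.1026  0.1236] q6 [-0.41 -0.03  2.06  0.    1.11 -1.84] open 0.602 F [ 0.8  0.7 -0.1]
shift [-0.0102  0.0083  0.0936] rows 3.0 dr [ 0.004  0.001 -0.   ] rows 1.0
```

```bash
python3 -m jog '[{"grip":0.4,"xyz":[-0.01,0.008,0.03],"dr":[0,0,0]},{"grip":0.4,"xyz":[-0.01,0.008,0.07],"dr":[0,0,0]},{"grip":0.4,"xyz":[-0.01,0.008,0.095],"dr":[0,0,0]},{"grip":0.4,"xyz":[-0.01,0.008,0.095],"dr":[0,0,0]},{"grip":0.4,"xyz":[-0.01,0.008,0.095],"dr":[0,0,0]}]';  python3 go.py .497 -.114 -.02 82; python3 - <<'E'
from h import *
s=ctrl.read_camera("side")[:,:,::-1];t=ctrl.read_camera("top")[:,:,::-1]
cv2.imwrite("pics/s11.png",cv2.resize(s[150:290,245:395],None,fx=5,fy=5,interpolation=cv2.INTER_CUBIC)[:600])
cv2.imwrite("pics/t11.png",cv2.resize(t[180:320,130:400],None,fx=2.9,fy=2.9,interpolation=cv2.INTER_CUBIC))
Z=lambda X:((proj("side",X)-[245,150])*5).round()
a=np.radians(-8.2);c=np.array([.4939,-.1108])
for x,y in((.022,.012),(.022,-.012),(-.022,-.012),(-.022,.012),(0,0)):
    print(x,y,[Z([*(c+np.array([np.cos(a)*x-np.sin(a)*y,np.sin(a)*x+np.cos(a)*y])),z]) for z in(.01,.024)])
E
```

```text
time: 13.13
eef_pos: [0.4952, -0.111, 0.0266]
tcp_rot: [0.755, 0.656, -0.0, -0.001]
contact_force: [-0.5, -0.9, 0.5]
opening: 0.597
t 13.13 pos [ 0.4952 -0.111   0.0266] q6 [-0.42  0.13  2.1   0.    0.92 -1.85] open 0.597 F [-0.5 -0.9  0.5]
shift [-0.0027  0.0023  0.0466] rows 2.0 dr [-0.001 -0.    -0.   ] rows 1.0
0.022 0.012 [array([377., 510.]), array([377., 483.])]
0.022 -0.012 [array([397., 546.]), array([397., 519.])]
-0.022 -0.012 [array([292., 569.]), array([291., 542.])]
-0.022 0.012 [array([275., 533.]), array([274., 506.])]
0 0 [array([336., 539.]), array([335., 512.])]
```

View pics/s11.png

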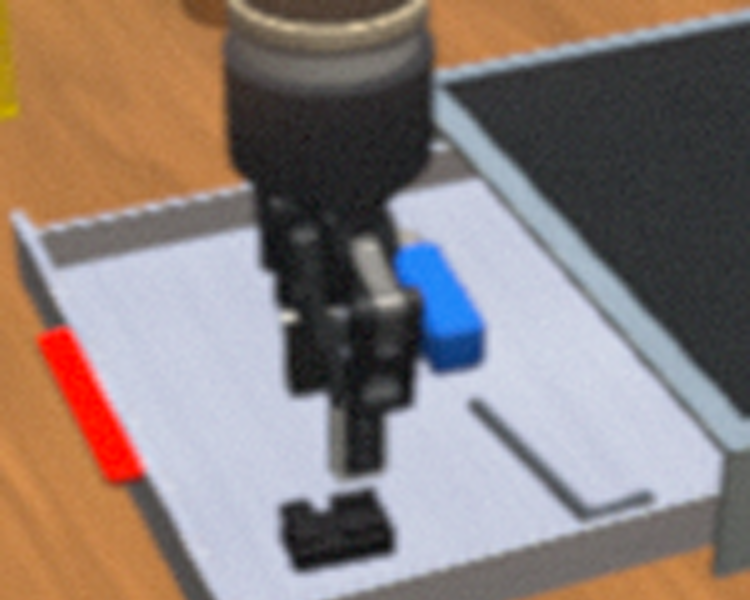

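View pics/t11.png

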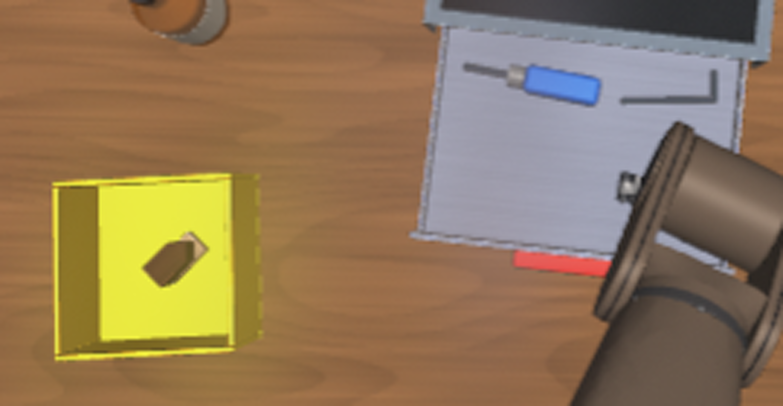

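```bash
python3 -m jog '[{"grip":0.45,"xyz":[-0.001,0,0.02],"dr":[0,0,0]},{"grip":0.45,"xyz":[-0.001,0,0.04],"dr":[0,0,0]},{"grip":0.45,"xyz":[-0.001,0,0.047],"dr":[0,0,0]},{"grip":0.45,"xyz":[-0.001,0,0.047],"dr":[0,0,0]},{"grip":0.45,"xyz":[-0.001,0,0.047],"dr":[0,0,0]}]';  python3 go.py .497 -.114 -.021 82; python3 - <<'E'
from h import *
s=ctrl.read_camera("side")[:,:,::-1]
cv2.imwrite("pics/s12.png",cv2.resize(s[150:290,245:395],None,fx=5,fy=5,interpolation=cv2.INTER_CUBIC)[:600])
E
```

```text
time: 13.65
eef_pos: [0.4966, -0.1123, -0.0189]
tcp_rot: [0.755, 0.656, 0.0, 0.001]
contact_force: [0.1, 0.5, 0.7]
opening: 0.552
t 13.65 pos [ 0.4966 -0.1123 -0.0189] q6 [-0.42  0.21  2.11  0.    0.82 -1.85] open 0.552 F [0.1 0.5 0.7]
shift [-0.0016  0.0007  0.0021] rows 1.0 dr [0.002 0.001 0.   ] rows 1.0
```

View pics/s12.png

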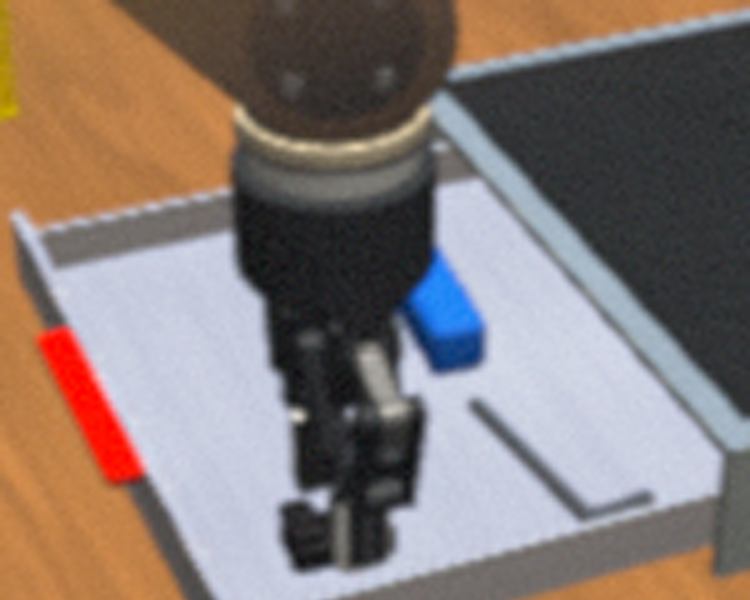

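```bash
python3 -m jog '[{"grip":0.45,"xyz":[0,-0.003,0.002],"dr":[0,0,0]},{"grip":0.45,"xyz":[0,-0.003,0.002],"dr":[0,0,0]},{"grip":0.7,"xyz":[0,-0.003,0.002],"dr":[0,0,0]},{"grip":1,"xyz":[0,-0.003,0.002],"dr":[0,0,0]},{"grip":1,"xyz":[0,-0.003,0.002],"dr":[0,0,0]},{"grip":1,"xyz":[0,-0.003,0.002],"dr":[0,0,0]},{"grip":1,"xyz":[0,-0.003,0.002],"dr":[0,0,0]},{"grip":1,"xyz":[0,-0.003,-0.03],"dr":[0,0,0]},{"grip":1,"xyz":[0,-0.003,-0.07],"dr":[0,0,0]},{"grip":1,"xyz":[0,-0.003,-0.11],"dr":[0,0,0]},{"grip":1,"xyz":[0,-0.003,-0.15],"dr":[0,0,0]},{"grip":1,"xyz":[0,-0.003,-0.15],"dr":[0,0,0]}]' 50; python3 go.py .424 .375 .127 82;  python3 - <<'E'
from h import *
s=ctrl.read_camera("side")[:,:,::-1]
cv2.imwrite("pics/s13.png",cv2.resize(s[95:285,245:385],None,fx=3.1,fy=3.1,interpolation=cv2.INTER_CUBIC))
E
```

```text
time: 14.7
eef_pos: [0.4977, -0.1139, 0.1386]
tcp_rot: [0.755, 0.656, 0.003, 0.007]
contact_force: [1.2, 0.2, 1.4]
opening: 0.267
t 14.7 pos [ 0.4977 -0.1139  0.1386] q6 [-0.42 -0.04  2.04  0.    1.13 -1.86] open 0.267 F [1.2 0.2 1.4]
shift [ 0.474  -0.1411  0.0074] rows 12.0 dr [0.015 0.004 0.   ] rows 1.0
```

View pics/s13.png

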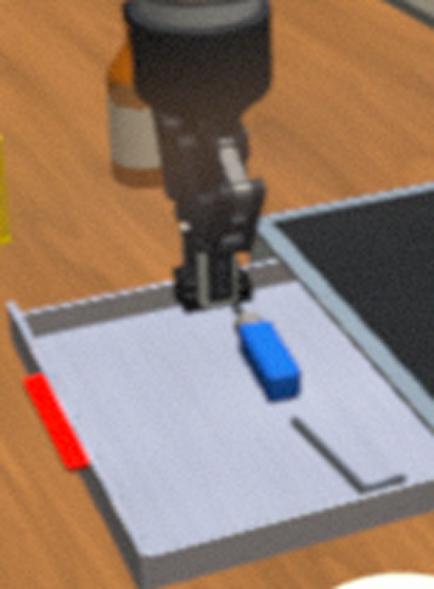

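```bash
python3 -m jog '[{"grip":1,"xyz":[0.485,-0.138,0],"dr":[0,0,0]},{"grip":1,"xyz":[0.485,-0.138,0],"dr":[0,0,0]},{"grip":1,"xyz":[0.485,-0.138,0],"dr":[0,0,0]},{"grip":1,"xyz":[0.485,-0.138,0],"dr":[0,0,0]},{"grip":1,"xyz":[0.485,-0.138,0],"dr":[0,0,0]},{"grip":1,"xyz":[0.485,-0.138,0],"dr":[0,0,0]},{"grip":1,"xyz":[0.485,-0.138,0],"dr":[0,0,0]},{"grip":1,"xyz":[0.485,-0.138,0],"dr":[0,0,0]},{"grip":1,"xyz":[0.485,-0.138,0],"dr":[0,0,0]},{"grip":1,"xyz":[0.485,-0.138,0],"dr":[0,0,0]},{"grip":1,"xyz":[0.485,-0.138,0],"dr":[0,0,0]},{"grip":1,"xyz":[0.485,-0.138,0],"dr":[0,0,0]}]';  python3 go.py .424 .387 .055 82
```

```text
time: 15.75
eef_pos: [0.4219, 0.3849, 0.1271]
tcp_rot: [0.755, 0.656, -0.002, -0.0]
contact_force: [1.5, -0.2, -0.5]
opening: 0.268
t 15.75 pos [0.4219 0.3849 0.1271] q6 [ 0.56  0.13  1.89  0.    1.13 -0.87] open 0.268 F [ 1.5 -0.2 -0.5]
shift [0.0025 0.002  0.0721] rows 2.0 dr [-0.003  0.002  0.   ] rows 1.0
```

```bash
python3 -m jog '[{"grip":1,"xyz":[0,0.002,0.04],"dr":[0,0,0]},{"grip":1,"xyz":[0,0.002,0.067],"dr":[0,0,0]},{"grip":1,"xyz":[0,0.002,0.067],"dr":[0,0,0]},{"grip":0.4,"xyz":[0,0.002,0.067],"dr":[0,0,0]},{"grip":0.4,"xyz":[0,0.002,0.067],"dr":[0,0,0]},{"grip":0.4,"xyz":[0,0.002,0.067],"dr":[0,0,0]},{"grip":0.4,"xyz":[0,0.002,0.067],"dr":[0,0,0]},{"grip":0.4,"xyz":[0,0.002,0.035],"dr":[0,0,0]},{"grip":0.4,"xyz":[0,0.002,0],"dr":[0,0,0]},{"grip":0.4,"xyz":[0,0,-0.02],"dr":[0,0,0]}]';  python3 go.py .43 .10 .15 82
```

```text
time: 16.58
eef_pos: [0.4262, 0.3844, 0.155]
tcp_rot: [0.755, 0.656, 0.004, 0.0]
contact_force: [0.7, 0.7, 0.9]
opening: 0.602
t 16.58 pos [0.4262 0.3844 0.155 ] q6 [ 0.56  0.1   1.87  0.    1.17 -0.87] open 0.602 F [0.7 0.7 0.9]
shift [-0.2811  0.0436  0.0039] rows 7.0 dr [ 0.005 -0.005 -0.001] rows 1.0
```

```bash
python3 -m jog '[{"grip":1,"xyz":[-0.281,0.044,0],"dr":[0,0,0]},{"grip":1,"xyz":[-0.281,0.044,0],"dr":[0,0,0]},{"grip":1,"xyz":[-0.281,0.044,0],"dr":[0,0,0]},{"grip":1,"xyz":[-0.281,0.044,0],"dr":[0,0,0]},{"grip":1,"xyz":[-0.281,0.044,0],"dr":[0,0,0]},{"grip":1,"xyz":[-0.281,0.044,0],"dr":[0,0,0]},{"grip":1,"xyz":[-0.281,0.044,0],"dr":[0,0,0]},{"grip":1,"xyz":[-0.281,0.044,0],"dr":[0,0,0]},{"grip":1,"xyz":[-0.281,0.044,0.04],"dr":[0,0,0]},{"grip":1,"xyz":[-0.281,0.044,0.06],"dr":[0,0,0]},{"grip":1,"xyz":[-0.281,0.044,0.06],"dr":[0,0,0]}]';  python3 go.py .426 .10 -.012 84.8; python3 - <<'E'
from h import *
s=ctrl.read_camera("side")[:,:,::-1];t=ctrl.read_camera("top")[:,:,::-1]
cv2.imwrite("pics/s14.png",cv2.resize(s[95:285,155:385],None,fx=3,fy=3,interpolation=cv2.INTER_CUBIC))
cv2.imwrite("pics/t14.png",cv2.resize(t[180:320,130:400],None,fx=2.9,fy=2.9,interpolation=cv2.INTER_CUBIC))
E
```

```text
time: 17.5
eef_pos: [0.4252, 0.0989, 0.0864]
tcp_rot: [0.755, 0.655, -0.003, -0.002]
contact_force: [0.4, 0.3, -0.3]
opening: 0.001
t 17.5 pos [0.4252 0.0989 0.0864] q6 [-0.01 -0.13  2.23  0.    1.05 -1.43] open 0.001 F [ 0.4  0.3 -0.3]
shift [0.0013 0.0013 0.0984] rows 3.0 dr [-0.007  0.    -0.051] rows 1.0
```

View pics/s14.png

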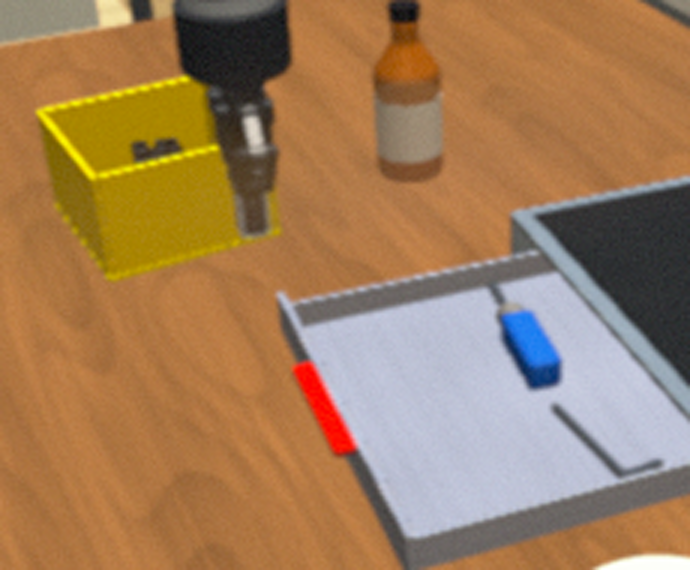

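View pics/t14.png

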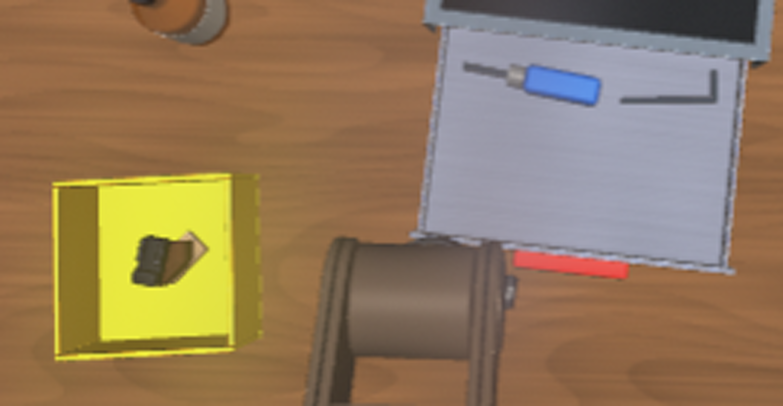

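```bash
python3 -m jog '[{"grip":1,"xyz":[0,0,0.03],"dr":[0,0,-0.05]},{"grip":1,"xyz":[0,0,0.06],"dr":[0,0,-0.05]},{"grip":1,"xyz":[0,0,0.085],"dr":[0,0,-0.05]},{"grip":1,"xyz":[0,0,0.096],"dr":[0,0,-0.05]},{"grip":1,"xyz":[0,0,0.096],"dr":[0,0,-0.05]},{"grip":1,"xyz":[0,0,0.096],"dr":[0,0,-0.05]}]';  python3 go.py .495 .095 -.010 84.8; python3 - <<'E'
from h import *
s=ctrl.read_camera("side")[:,:,::-1]
cv2.imwrite("pics/s15.png",cv2.resize(s[125:285,205:385],None,fx=3.6,fy=3.6,interpolation=cv2.INTER_CUBIC))
E
```

```text
time: 18.1
eef_pos: [0.43, 0.0996, -0.0048]
tcp_rot: [0.738, 0.675, 0.001, 0.001]
contact_force: [0.7, 0.3, 0.5]
opening: -0.004
t 18.1 pos [ 0.43    0.0996 -0.0048] q6 [-0.    0.04  2.27  0.    0.83 -1.49] open -0.004 F [0.7 0.3 0.5]
shift [0.0012 0.0651 0.0054] rows 2.0 dr [ 0.002 -0.     0.002] rows 1.0
```

View pics/s15.png

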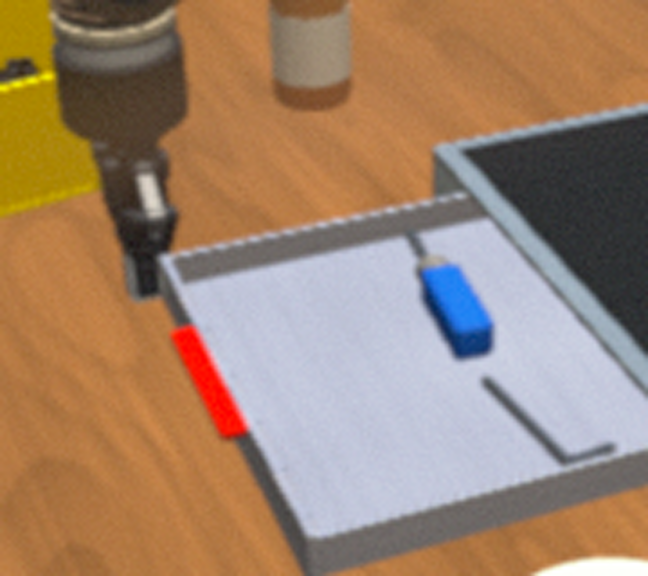

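```bash
python3 -m jog '[{"grip":1,"xyz":[0,0.003,0.004],"dr":[0,0,0]},{"grip":1,"xyz":[0,0.006,0.004],"dr":[0,0,0]},{"grip":1,"xyz":[0,0.010,0.004],"dr":[0,0,0]},{"grip":1,"xyz":[0,0.015,0.004],"dr":[0,0,0]},{"grip":1,"xyz":[0,0.021,0.004],"dr":[0,0,0]},{"grip":1,"xyz":[0,0.027,0.004],"dr":[0,0,0]},{"grip":1,"xyz":[0,0.034,0.004],"dr":[0,0,0]},{"grip":1,"xyz":[0,0.041,0.004],"dr":[0,0,0]},{"grip":1,"xyz":[0,0.048,0.004],"dr":[0,0,0]},{"grip":1,"xyz":[0,0.055,0.004],"dr":[0,0,0]},{"grip":1,"xyz":[0,0.061,0.004],"dr":[0,0,0]},{"grip":1,"xyz":[0,0.065,0.004],"dr":[0,0,0]}]';  python3 go.py .495 .095 -.010 84.8; python3 - <<'E'
from h import *
s=ctrl.read_camera("side")[:,:,::-1]
cv2.imwrite("pics/s16.png",cv2.resize(s[125:285,205:385],None,fx=3.6,fy=3.6,interpolation=cv2.INTER_CUBIC))
E
```

```text
time: 19.15
eef_pos: [0.4939, 0.0934, -0.0106]
tcp_rot: [0.738, 0.675, 0.0, -0.0]
contact_force: [-3.5, 1.3, 3.3]
opening: 0.001
t 19.15 pos [ 0.4939  0.0934 -0.0106] q6 [-0.02  0.18  2.12  0.    0.84 -1.5 ] open 0.001 F [-3.5  1.3  3.3]
shift [ 0.0017  0.0009 -0.0006] rows 1.0 dr [ 0.    -0.     0.001] rows 1.0
```

View pics/s16.png

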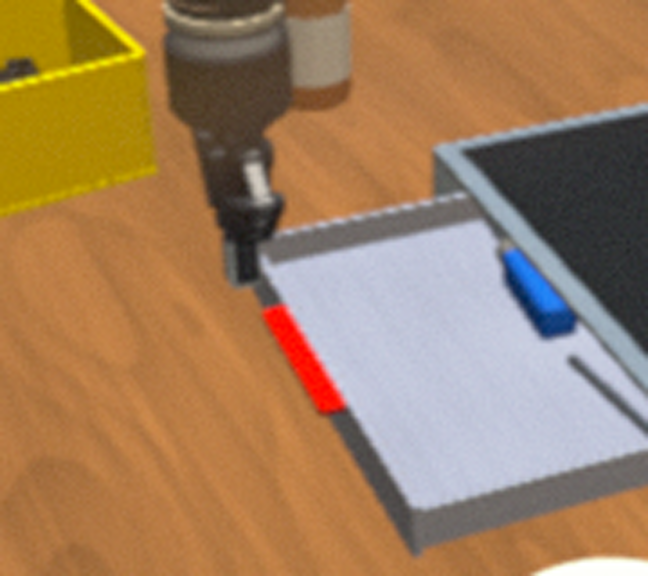

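```bash
python3 -m jog '[{"grip":1,"xyz":[0,-0.03,0],"dr":[0,0,0]},{"grip":1,"xyz":[0,-0.032,0],"dr":[0,0,0]},{"grip":1,"xyz":[-0.04,-0.032,0],"dr":[0,0,0]},{"grip":1,"xyz":[-0.08,-0.032,0],"dr":[0,0,0]},{"grip":1,"xyz":[-0.105,-0.032,0],"dr":[0,0,0]},{"grip":1,"xyz":[-0.105,-0.032,0],"dr":[0,0,0]},{"grip":1,"xyz":[-0.105,-0.032,0],"dr":[0,0,0]}]';  python3 go.py .605 -.024 -.010 84.8; python3 - <<'E'
from h import *
s=ctrl.read_camera("side")[:,:,::-1]
cv2.imwrite("pics/s17.png",cv2.resize(s[125:285,205:385],None,fx=3.6,fy=3.6,interpolation=cv2.INTER_CUBIC))
E
```

```text
time: 19.78
eef_pos: [0.453, -0.0098, -0.0099]
tcp_rot: [0.739, 0.674, 0.001, 0.001]
contact_force: [-1.3, -0.1, -1.6]
opening: 0.002
t 19.78 pos [ 0.453  -0.0098 -0.0099] q6 [-0.25  0.08  2.24 -0.    0.82 -1.72] open 0.002 F [-1.3 -0.1 -1.6]
shift [-0.      0.1527  0.0005] rows 4.0 dr [ 0.003  0.001 -0.002] rows 1.0
```

View pics/s17.png

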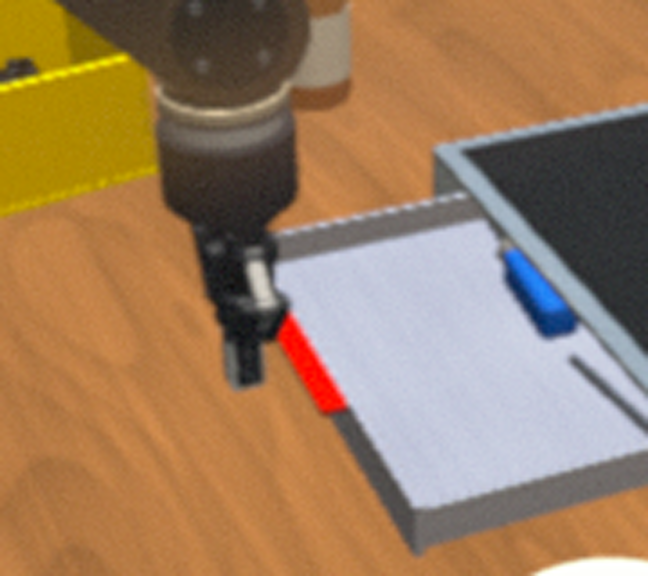

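```bash
python3 -m jog '[{"grip":1,"xyz":[0,0.006,0],"dr":[0,0,0]},{"grip":1,"xyz":[0,0.012,0],"dr":[0,0,0]},{"grip":1,"xyz":[0,0.018,0],"dr":[0,0,0]},{"grip":1,"xyz":[0,0.024,0],"dr":[0,0,0]},{"grip":1,"xyz":[0,0.031,0],"dr":[0,0,0]},{"grip":1,"xyz":[0,0.039,0],"dr":[0,0,0]},{"grip":1,"xyz":[0,0.047,0],"dr":[0,0,0]},{"grip":1,"xyz":[0,0.055,0],"dr":[0,0,0]},{"grip":1,"xyz":[0,0.063,0],"dr":[0,0,0]},{"grip":1,"xyz":[0,0.071,0],"dr":[0,0,0]},{"grip":1,"xyz":[0,0.078,0],"dr":[0,0,0]},{"grip":1,"xyz":[0,0.083,0],"dr":[0,0,0]}]'
python3 -m jog '[{"grip":1,"xyz":[0,0.005,0],"dr":[0,0,0]},{"grip":1,"xyz":[0,0.011,0],"dr":[0,0,0]},{"grip":1,"xyz":[0,0.017,0],"dr":[0,0,0]},{"grip":1,"xyz":[0,0.023,0],"dr":[0,0,0]},{"grip":1,"xyz":[0,0.029,0],"dr":[0,0,0]},{"grip":1,"xyz":[0,0.034,0],"dr":[0,0,0]},{"grip":1,"xyz":[0,0.038,0],"dr":[0,0,0]},{"grip":1,"xyz":[0,0.042,0],"dr":[0,0,0]}]'
python3 go.py .605 -.024 -.010 84.8; python3 - <<'E'
from h import *
s=ctrl.read_camera("side")[:,:,::-1]
cv2.imwrite("pics/s18.png",cv2.resize(s[105:285,205:425],None,fx=3.4,fy=3.3,interpolation=cv2.INTER_CUBIC))
t=ctrl.read_camera("top")[:,:,::-1]
cv2.imwrite("pics/t18.png",cv2.resize(t[80:320,130:410],None,fx=2.5,fy=2.5,interpolation=cv2.INTER_CUBIC))
E
```

```text
time: 20.83
eef_pos: [0.5352, -0.0158, -0.0108]
tcp_rot: [0.738, 0.675, -0.0, -0.0]
contact_force: [-4.2, 3.2, -0.4]
opening: 0.001
time: 21.5
eef_pos: [0.5766, -0.0196, -0.0106]
tcp_rot: [0.738, 0.675, -0.0, -0.0]
contact_force: [-3.6, 1.5, -0.9]
opening: 0.001
t 21.5 pos [ 0.5766 -0.0196 -0.0106] q6 [-0.21  0.33  1.94 -0.    0.87 -1.69] open 0.001 F [-3.6  1.5 -0.9]
shift [-0.0018  0.0287 -0.0006] rows 1.0 dr [-0.     0.     0.001] rows 1.0
```

View pics/s18.png

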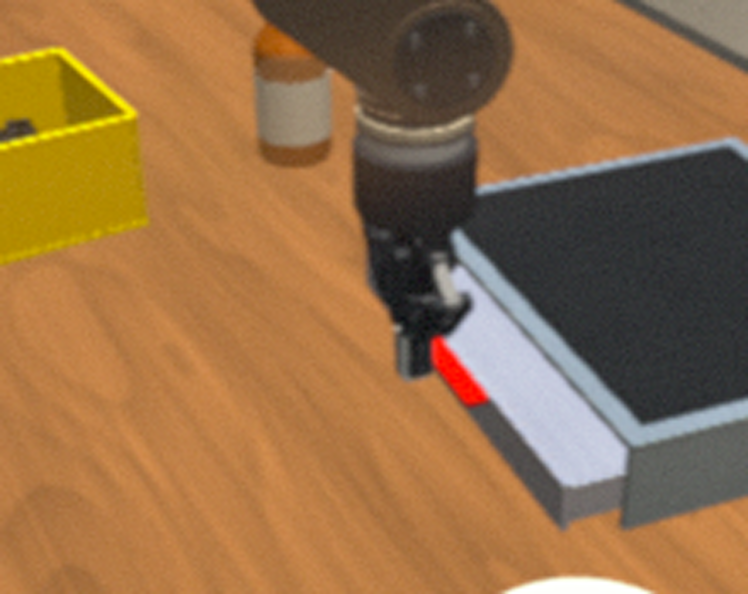

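View pics/t18.png

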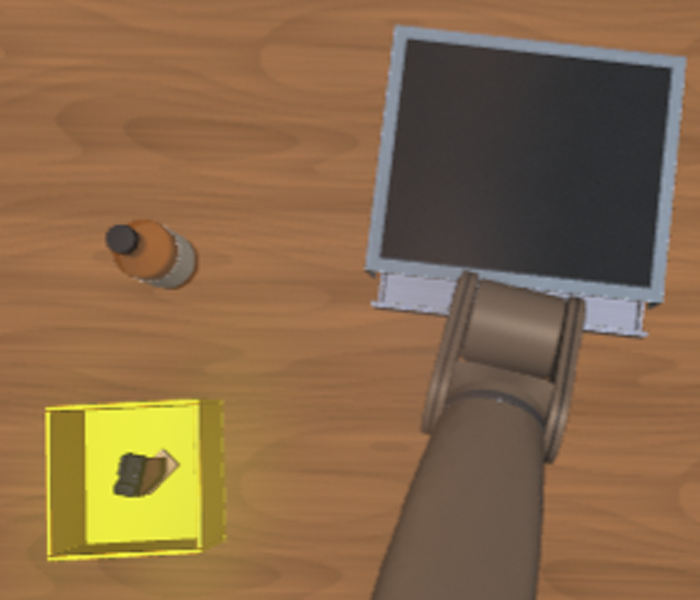

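```bash
python3 -m jog '[{"grip":1,"xyz":[0,0.005,0],"dr":[0,0,0]},{"grip":1,"xyz":[0,0.010,0],"dr":[0,0,0]},{"grip":1,"xyz":[0,0.015,0],"dr":[0,0,0]},{"grip":1,"xyz":[0,0.019,0],"dr":[0,0,0]},{"grip":1,"xyz":[0,0.023,0],"dr":[0,0,0]},{"grip":1,"xyz":[0,0.026,0],"dr":[0,0,0]},{"grip":1,"xyz":[0,0.028,0],"dr":[0,0,0]}]'
python3 -m jog '[{"grip":1,"xyz":[0,0.001,0],"dr":[0,0,0]},{"grip":1,"xyz":[0,0.002,0],"dr":[0,0,0]},{"grip":1,"xyz":[0,0.003,0],"dr":[0,0,0]}]'; python3 - <<'E'
from h import *
s=ctrl.read_camera("side")[:,:,::-1]
cv2.imwrite("pics/s19.png",cv2.resize(s[105:285,205:425],None,fx=3.4,fy=3.3,interpolation=cv2.INTER_CUBIC))
t=ctrl.read_camera("top")[:,:,::-1]
cv2.imwrite("pics/t19.png",cv2.resize(t[180:240,260:410],None,fx=5,fy=5,interpolation=cv2.INTER_CUBIC))
E
```

```text
time: 22.18
eef_pos: [0.6051, -0.0224, -0.0101]
tcp_rot: [0.738, 0.675, 0.0, 0.0]
contact_force: [-4.5, -1.3, 1.9]
opening: 0.001
time: 22.43
eef_pos: [0.6073, -0.0224, -0.0103]
tcp_rot: [0.738, 0.675, -0.0, 0.0]
contact_force: [-2.9, -0.7, 2.7]
opening: -0.004
```

View pics/s19.png

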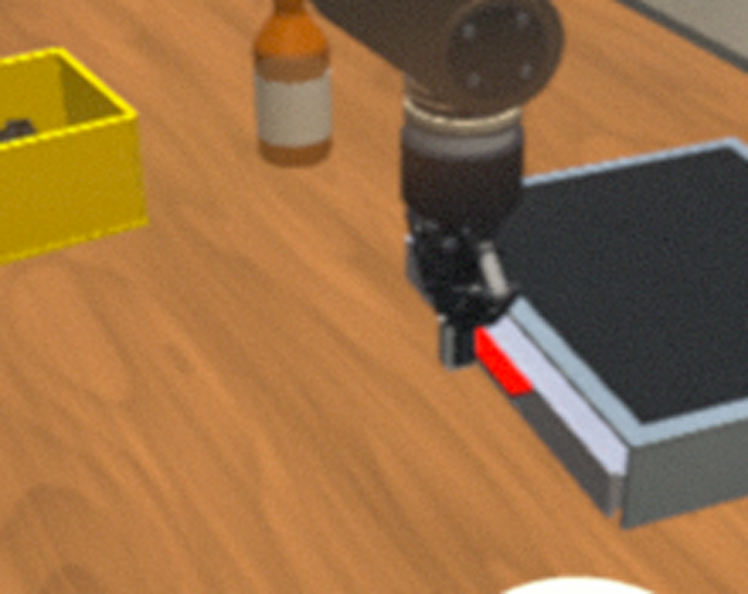

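View pics/t19.png

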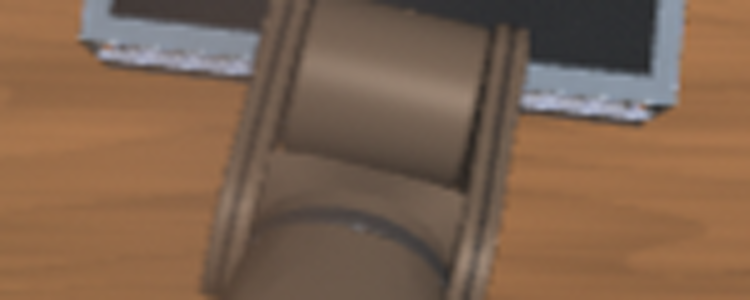

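```bash
python3 -m jog '[{"grip":1,"xyz":[0,0.002,0],"dr":[0,0,0]},{"grip":1,"xyz":[0,0.004,0],"dr":[0,0,0]},{"grip":1,"xyz":[0,0.006,0],"dr":[0,0,0]}]'
python3 -m jog '[{"grip":1,"xyz":[0,0.001,0],"dr":[0,0,0]},{"grip":1,"xyz":[0,0.002,0],"dr":[0,0,0]},{"grip":1,"xyz":[0,0.003,0],"dr":[0,0,0]}]'; python3 - <<'E'
from h import *
t=ctrl.read_camera("top")[:,:,::-1]
cv2.imwrite("pics/t20.png",cv2.resize(t[180:240,260:410],None,fx=5,fy=5,interpolation=cv2.INTER_CUBIC))
s=ctrl.read_camera("side")[:,:,::-1]
cv2.imwrite("pics/s20.png",cv2.resize(s[165:285,305:425],None,fx=4.5,fy=4.5,interpolation=cv2.INTER_CUBIC))
E
```

```text
time: 22.78
eef_pos: [0.6132, -0.0227, -0.0105]
tcp_rot: [0.738, 0.675, -0.0, -0.0]
contact_force: [-3.5, -0.5, 2.2]
opening: -0.0
time: 23.03
eef_pos: [0.6137, -0.0227, -0.0105]
tcp_rot: [0.738, 0.675, -0.002, -0.003]
contact_force: [-11.6, -0.7, 9.9]
opening: -0.0
```

View pics/t20.png

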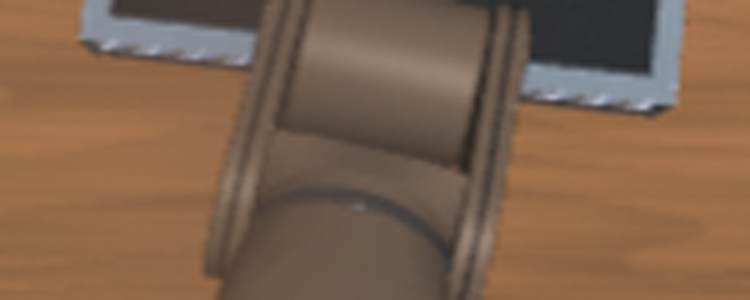

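View pics/s20.png

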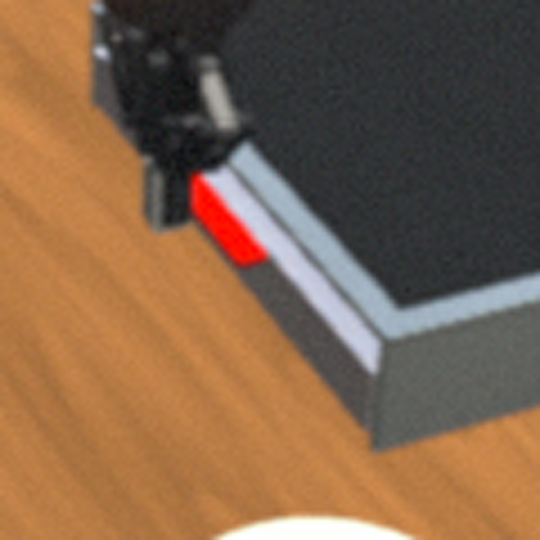

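```bash
python3 -m jog '[{"grip":1,"xyz":[0,-0.01,0],"dr":[0,0,0]},{"grip":1,"xyz":[0,-0.05,0],"dr":[0,0,0]},{"grip":1,"xyz":[0,-0.09,-0.02],"dr":[0,0,0]},{"grip":1,"xyz":[0,-0.12,-0.04],"dr":[0,0,0]},{"grip":1,"xyz":[0,-0.14,-0.06],"dr":[0,0,0]},{"grip":1,"xyz":[0,-0.14,-0.06],"dr":[0,0,0]}]'; python3 - <<'E'
from h import *
t=ctrl.read_camera("top")[:,:,::-1]
cv2.imwrite("pics/t21.png",cv2.resize(t[175:240,270:400],None,fx=6,fy=6,interpolation=cv2.INTER_CUBIC))
s=ctrl.read_camera("side")[:,:,::-1]
cv2.imwrite("pics/s21.png",cv2.resize(s[145:265,305:425],None,fx=5,fy=5,interpolation=cv2.INTER_CUBIC))
E
```

```text
time: 23.63
eef_pos: [0.4768, -0.0101, 0.0527]
tcp_rot: [0.738, 0.675, 0.002, 0.002]
contact_force: [0.4, 0.1, -0.1]
opening: -0.004
```

View pics/t21.png

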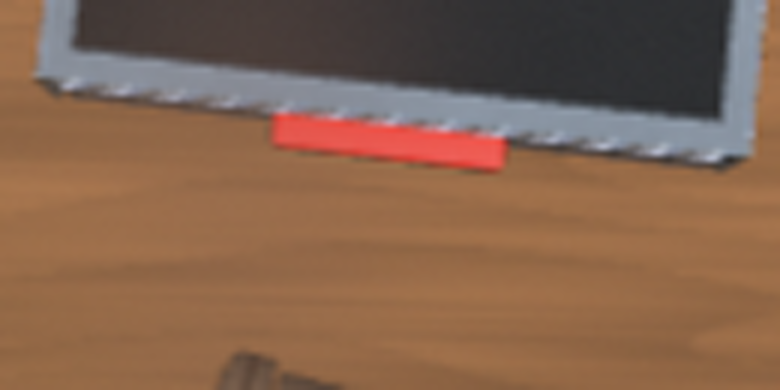

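View pics/s21.png

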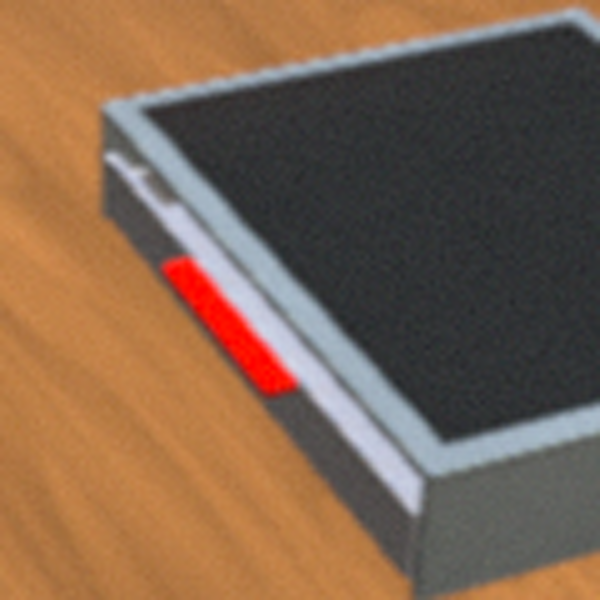

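```bash
python3 - <<'E'
from h import *
T=lambda p:(270+(p[0]+.5)/6-.5,175+(p[1]+.5)/6-.5)
a,b=[atz("top",T(p),.04) for p in((273,148),(503,171))];m=(a+b)/2;print(m)
print("travel",np.hypot(*(m[:2]-[.4207,-.0069])))
for p in((40,80),(735,165)): print("housing bottom/top front",atz("top",T(p),.066))
E
python3 -m jog '[{"grip":1,"xyz":[0,0.02,0.03],"dr":[0,0,0]},{"grip":1,"xyz":[0,0.05,0.055],"dr":[0,0,0]},{"grip":1,"xyz":[0,0.09,0.055],"dr":[0,0,0]},{"grip":1,"xyz":[0,0.11,0.055],"dr":[0,0,0]},{"grip":1,"xyz":[0,0.124,0.055],"dr":[0,0,0]},{"grip":1,"xyz":[0,0.13,0.055],"dr":[0,0,0]}]'; python3 go.py .6137 -.0227 -.004 84.8
```

```text
[ 0.62247855 -0.02328096  0.04      ]
travel 0.20244238681633359
housing bottom/top front [0.65218961 0.13772973 0.066     ]
housing bottom/top front [ 0.62137027 -0.18101482  0.066     ]
time: 24.23
eef_pos: [0.6093, -0.0226, -0.007]
tcp_rot: [0.738, 0.675, 0.001, 0.0]
contact_force: [-0.9, 0.7, 0.1]
opening: 0.001
t 24.23 pos [ 0.6093 -0.0226 -0.007 ] q6 [-0.2   0.38  1.86  0.    0.9  -1.68] open 0.001 F [-0.9  0.7  0.1]
shift [ 0.0003  0.0044 -0.0029] rows 1.0 dr [ 0.001 -0.     0.001] rows 1.0
```

```bash
python3 -m jog '[{"grip":1,"xyz":[0,0.002,-0.005],"dr":[0,0,0]},{"grip":1,"xyz":[0,0.004,-0.005],"dr":[0,0,0]},{"grip":1,"xyz":[0,0.006,-0.005],"dr":[0,0,0]},{"grip":1,"xyz":[0,0.008,-0.005],"dr":[0,0,0]}]';python3 -m jog '[{"grip":1,"xyz":[0,0.0015,0],"dr":[0,0,0]},{"grip":1,"xyz":[0,0.003,0],"dr":[0,0,0]},{"grip":1,"xyz":[0,0.003,0],"dr":[0,0,0]}]'
```

```text
time: 24.57
eef_pos: [0.6136, -0.0227, -0.0006]
tcp_rot: [0.738, 0.675, -0.0, -0.0]
contact_force: [-0.8, -0.3, 0.8]
opening: 0.002
time: 24.82
eef_pos: [0.6144, -0.0228, -0.0007]
tcp_rot: [0.738, 0.675, -0.002, -0.003]
contact_force: [-5.3, -0.2, 4.7]
opening: -0.003
```

```bash
python3 - <<'E'
from h import *
s=ctrl.read_camera("side")[:,:,::-1]
cv2.imwrite("pics/s22.png",cv2.resize(s[140:240,300:400],None,fx=6,fy=6,interpolation=cv2.INTER_CUBIC))
print(ctrl.get_state()["contact_force"])
E
```

```text
[-6.05904072  0.41882764  4.89594049]
```

View pics/s22.png

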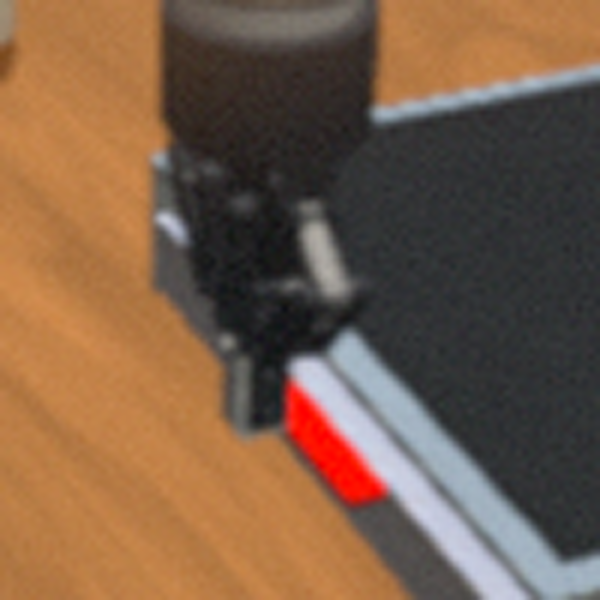

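```bash
python3 -m jog '[{"grip":1,"xyz":[0,-0.02,0],"dr":[0,0,0]},{"grip":1,"xyz":[0,-0.02,0],"dr":[-0.12,0,0]},{"grip":1,"xyz":[0,-0.02,0],"dr":[-0.24,0,0]},{"grip":1,"xyz":[0,-0.02,0.005],"dr":[-0.24,0,0]},{"grip":1,"xyz":[0,-0.015,0.005],"dr":[-0.24,0,0]},{"grip":1,"xyz":[0,-0.010,0.005],"dr":[-0.24,0,0]},{"grip":1,"xyz":[0,-0.006,0.005],"dr":[-0.24,0,0]},{"grip":1,"xyz":[0,-0.003,0.005],"dr":[-0.24,0,0]},{"grip":1,"xyz":[0,0,0.005],"dr":[-0.24,0,0]}]'; python3 -m jog '[{"grip":1,"xyz":[0,0.002,0],"dr":[0,0,0]},{"grip":1,"xyz":[0,0.004,0],"dr":[0,0,0]},{"grip":1,"xyz":[0,0.004,0],"dr":[0,0,0]}]'
```

```text
time: 25.62
eef_pos: [0.6195, -0.0236, -0.0045]
tcp_rot: [0.733, 0.67, 0.081, 0.089]
contact_force: [0.6, 0.3, 0.3]
opening: 0.001
time: 25.87
eef_pos: [0.6217, -0.0236, -0.0043]
tcp_rot: [0.733, 0.67, 0.081, 0.088]
contact_force: [0.5, -0.4, 0.2]
opening: 0.003
```

```bash
python3 -m jog '[{"grip":1,"xyz":[0,0.002,0],"dr":[0,0,0]},{"grip":1,"xyz":[0,0.004,0],"dr":[0,0,0]},{"grip":1,"xyz":[0,0.004,0],"dr":[0,0,0]}]'; python3 -m jog '[{"grip":1,"xyz":[0,0.002,0],"dr":[0,0,0]},{"grip":1,"xyz":[0,0.004,0],"dr":[0,0,0]},{"grip":1,"xyz":[0,0.004,0],"dr":[0,0,0]}]'
```

```text
time: 26.12
eef_pos: [0.624, -0.0237, -0.0041]
tcp_rot: [0.733, 0.67, 0.08, 0.087]
contact_force: [-2.7, 0.1, 0.5]
opening: 0.005
time: 26.37
eef_pos: [0.6238, -0.0236, -0.0043]
tcp_rot: [0.733, 0.671, 0.077, 0.083]
contact_force: [-15.0, -0.3, 9.0]
opening: 0.006
```

```bash
python3 -m jog '[{"grip":1,"xyz":[0,-0.02,-0.005],"dr":[0,0,0]},{"grip":1,"xyz":[0,-0.05,-0.03],"dr":[0.1,0,0]},{"grip":1,"xyz":[0,-0.08,-0.07],"dr":[0.24,0,0]},{"grip":1,"xyz":[0,-0.10,-0.11],"dr":[0.24,0,0]},{"grip":1,"xyz":[0,-0.11,-0.15],"dr":[0.24,0,0]},{"grip":1,"xyz":[0,-0.11,-0.15],"dr":[0.24,0,0]},{"grip":1,"xyz":[0,-0.11,-0.15],"dr":[0.24,0,0]}]'; python3 - <<'E'
from h import *
t=ctrl.read_camera("top")[:,:,::-1];cv2.imwrite("pics/t23.png",t)
s=ctrl.read_camera("side")[:,:,::-1];cv2.imwrite("pics/s23.png",s)
cv2.imwrite("pics/t24.png",cv2.resize(t[175:240,270:400],None,fx=6,fy=6,interpolation=cv2.INTER_CUBIC))
E
```

```text
time: 26.95
eef_pos: [0.4888, -0.0118, 0.1209]
tcp_rot: [0.738, 0.675, 0.003, 0.004]
contact_force: [0.9, -0.6, 0.0]
opening: -0.005
```

View pics/t23.png

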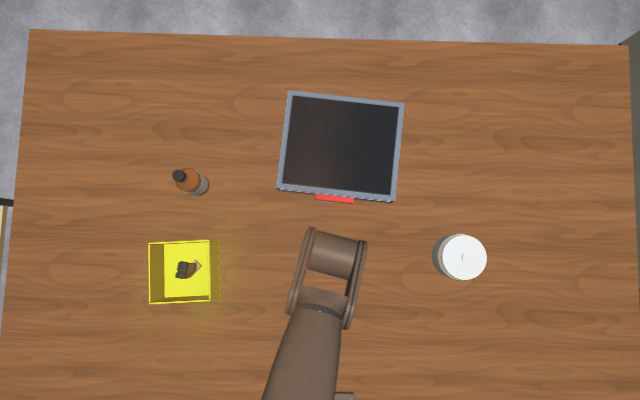

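View pics/s23.png

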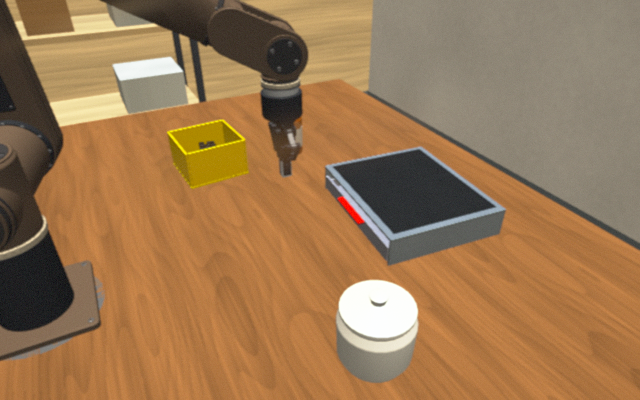

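View pics/t24.png

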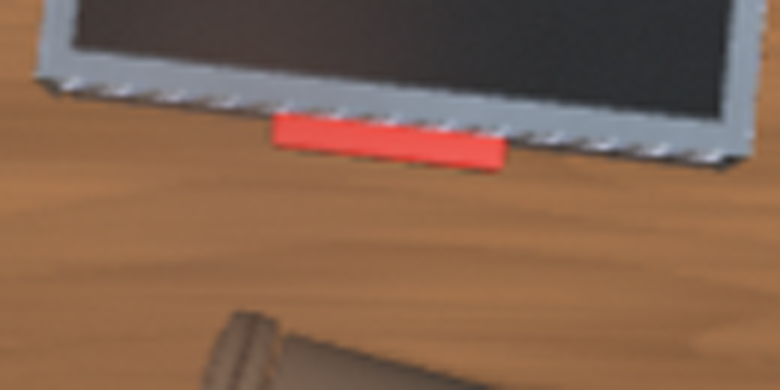

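The pictures show the tray shut, with the tab at about (335,198) in the top view and unchanged by the last firm push. The rubbish is in the bin at about (188,269). The crock at (464,257), the bottle at (190,181) and the bin stand where they were. The arm is clear, so I'm handing in.

```bash
python3 -c "
from plant import ctrl
print(ctrl.sign_off())"
```

```text
the job is handed in; nothing more can be done
None
```

The job is handed in at about 27 s of the 72 s allowed. Both wood offcuts and the black end cap are in the yellow bin, and the tray is fully home as far as I can measure.

**Last checks:**
- **Tray:** it moved about 202 mm. Pushes in two hand postures stopped at the same place; the firmest was 15 N, against about 3 N of tray friction. The tab looked the same in the pictures before and after the last push.
- **Bin and rubbish:** the bin stands where it was, and the three pieces lie in it in a small stack below the rim.
- **Crock and bottle:** they look unmoved in the last pictures.
- **Tools:** the hex key and driver were still in the tray when last seen, as it slid under the housing. I could not see them once it was shut.

**What disagreed:**
- **Fingertip height:** the pictures showed the fingertips about 30 mm higher than the reported tool position, and a few mm off sideways. I worked from the pictures and the contact forces instead.
- **Measured heights:** the heights I measured from the two cameras came out about 5 mm lower than the heights given.
- **First push:** the shut fingers could not reach in front of the tab at the start. I pushed the first 50 mm or so on the front panel beside the tab, and the rest on the tab.

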